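# Chuck the bit and take up the mini drill

## Robot

A 6-joint arm with a two-finger parallel gripper is mounted at the origin on the work surface. World frame = base frame: x ahead of the robot, y to its left, z up, the work surface at z = 0. Lengths are in m, angles in degrees, forces in N, time in s.
With the tool pointing down it reaches from about 0.275 to 0.825 m from the base axis. Payload 4.9 kg.
Tool frame: the origin (TCP) lies on the centre line of the jaws, within the pads' length; the fingertips stand 22 mm ahead of it and the grasp point (between the pads) lies 3 mm ahead of it (robot.finger_overhang is the z of the fingertips in the tool frame, in m); z points along the fingers, y is the direction in which the jaws open and shut (so a half turn about z gives the same grasp; the last joint's range is limited). The gripper opens to 85 mm and grips with 20 to 120 N. Pads are 22 mm wide; open, the fingers measure 114 mm over their backs; the gripper's body (76 mm by 85 mm) begins 54 mm behind the grasp point. The pads swing forward as they close: fully open they stand 13 mm farther back than shut.
Start: joints at [62.384, 18.69, -11.035, 60.275, 0, 82.311], TCP at [0.187, 0.517, 0.22] pointing down, gripper open.
Joint ranges: [-152.03, 152.03], [-55.5, 102.48], [-74.3, 77.21], [-110.64, 120.58], [-84.22, 78.4], [-180, 180]. Speed limits (degrees/s): [147.25, 147.25, 180, 180, 180, 180].

## Interface

Orientations are given as [roll, pitch, yaw] about the fixed x, y, z axes, in that order (R = Rz(yaw) Ry(pitch) Rx(roll)).
In Python, from rig import robot gives the robot as it stands.
- The arm moves only by the tool drive_tool, never from a script. Its argument "plan" is a list of rows, each a list of 5 numbers: the shift along the tool's x, y, z in m, then the turn about the tool's z in rad, then the finger opening in m, from 0 to 0.0854. A call has exactly 5 rows; each row is the pose to reach, as a shift and turn from the pose measured when the call began, along the tool's axes at that moment; what a row does not reach only later rows make up. A row lasts 1/8 s, in which the tool goes at most 62.5 mm and 10.7 degrees, less where a joint would pass 70% of its speed; a pose out of reach is approached as far as the arm can. A call with a gripper value outside its range is refused whole. The fingers move at their own pace and stop on an object; the grip force is fixed at half the most. Time passes only in rows, so rows that repeat a pose let the fingers close, or fill a call up. It gives the time, the measured TCP pose, the force and the opening at its end, in the units of the state.
- robot.observe(): the state, without advancing time (a new reading comes with each control period).
- robot.grab_frame(name): name is "side" or "top" or "wrist"; returns the picture (480x640x3 uint8, blue, green, red); there is no depth.
- robot.camera_model(name): a dict with "mtx" (3x3 intrinsics, pixels), "R" (3x3) and "t" (3): a world point X has camera coordinates R X + t. Camera axes: x right, y down, z forward; pixel columns grow to the right and rows downward; lengths in m; the calibration is good to about 2 mm. A picture is of the moment at which its call begins: read the wrist's pose just before it. camera_model takes no time and is no camera call; for the wrist camera it gives the pose at the moment of the call.
- robot.sign_off(): hands the job in, once; it reports no verdict.
The state is a dict: "time_s": time; "qpos": joint angles; "joint_vel": joint speeds; "joint_efforts": joint torques, N m; "eef_pos": TCP position; "ee_rot": TCP orientation; "contact_force": force on the tool from outside, world axes, zero at the start; "ft_torque": the same for the moment, N m; "gripper_width": finger opening in m.
Only numpy, scipy, OpenCV 4.12 (cv2) and the standard library are available. Lean on these libraries where they do the work, as an engineer would, in place of code of your own. Each camera call takes 0.05 s, during which the arm holds its last target.

## Task

The mini drill stands chuck up in its holder with a bit loose between the open jaws: with the drill still in the holder, turn the chuck sleeve clockwise, seen from above, until the jaws clamp the bit tight. Then draw the drill up out of the holder, turn it over on its side so that it lies level, all of it at least 15 cm above the bench, and finish while holding it still like that, the bit tight in the chuck, ready to hand over. Do not put it down or let go, and leave the battery, spool and breadboard where they are.

Things in the scene. Friction and masses are not known exactly. Their poses are not given: they have to be found in the camera images.
- holder: Grey plastic block 80 x 80 x 55 mm (height) fixed to the bench, with an upright square socket 36 mm wide and 45 mm deep in the middle of its top. Origin: centre of its underside, on the bench; z up, x and y along its sides.
- drill_center (a point): Loose mini drill, about 0.35 kg in all, 142 mm from tail to sleeve front: black square body 34 x 34 x 100 mm, 8 mm neck, round chuck sleeve. Stands tail down on the socket floor, 10 mm above the bench, 45 mm deep in the socket, which keeps it from turning (1 mm play a side). Point: on its axis, 60 mm from the tail; z from tail to chuck (up at the start), x, y square to the body's sides.
- drill_tail (a point): Centre of the drill's tail end face; same axes as drill_center.
- sleeve_grip (a point): Middle of the knurled steel chuck sleeve, on the drill's axis, 125 mm from the tail: a cylinder 32 mm in diameter and 34 mm long (17 mm to either side of this point). The drill may be lifted and held by it. Jaw ends stand 6 mm and the bit 18 mm out of its front end (bit tip 35 mm beyond this point).
- sleeve (a joint): Turn of the sleeve about the drill's axis, 0 to 1.6 rad; grows clockwise seen from the chuck end (from above while it stands). 0 to 0.3 at the start: jaws open. Each rad moves all three jaws 3 mm inward; they meet the bit at about 1.0 and clamp it tight by about 1.2, where turning gets stiff. Friction 0.12 N m; stays where left.
- bit_center (a point): Loose steel drill bit, 7 mm diameter, 48 mm long, about 14 g, standing upright in the open chuck with its lower end on the bore's floor 112 mm from the drill's tail; 18 mm of it shows above the sleeve. This point is on its axis half-way along; z runs to its pointed end.
- bit_tip (a point): The pointed end of the bit.
- jaw0: Chuck jaw 1 of 3, steel, 5 mm wide, inside the sleeve with its end showing around the bit; moves straight in as the sleeve turns. Origin on the drill's axis 120 mm from the tail when the jaw is fully open; x points outward from the axis through the jaw.
- jaw1: Chuck jaw 2 of 3, steel, 5 mm wide, inside the sleeve with its end showing around the bit; moves straight in as the sleeve turns. Origin on the drill's axis 120 mm from the tail when the jaw is fully open; x points outward from the axis through the jaw.
- jaw2: Chuck jaw 3 of 3, steel, 5 mm wide, inside the sleeve with its end showing around the bit; moves straight in as the sleeve turns. Origin on the drill's axis 120 mm from the tail when the jaw is fully open; x points outward from the axis through the jaw.
- battery: Bystander: small block battery 17 x 26 mm, 48 mm high, standing. Origin: centre of its underside.
- spool: Bystander: solder spool 52 mm in diameter, 38 mm high, standing. Origin: centre of its underside.
- breadboard: Bystander: cream breadboard 55 x 165 x 9 mm with chips on it (14 mm high in all), lying flat. Origin: centre of its underside; long along its y.
Not all that is in view belongs to the job. There is more than one size of the part that bears drill_center; the job needs the largest.

How it is judged (in metres and radians):
On the way, in this order (a step that is already met when the one before it is completed fails the run):
1. the three jaws clamp the bit while the drill is still in the holder (contact force between each of jaw0, jaw1, jaw2 and bit above 3 N and x of bit_center in the frame of drill_center between -0.003 and 0.003 m and y of bit_center in the frame of drill_center between -0.003 and 0.003 m and z of bit_center in the frame of drill_center below 0.096 m and angle between the z axis of bit_center and the z axis of drill_center, either way round below 0.12 rad and z of drill_tail in the frame of holder below 0.04 m and horizontal distance between drill_tail and holder below 0.01 m), for 0.2 s.
2. the drill is drawn clear of the holder (height (world z) of drill_tail above 0.062 m and contact force between drill and holder below 0.1 N), for 0.1 s.
At the end, for the whole second after the job is handed in: Fingers hold the drill still, within 25 degrees of level, tail, middle and bit tip over 130 mm above the bench, clear of all else; bit straight (0.12 rad) and central (3 mm), each jaw pressing it with over 3 N; bystanders within 30 mm of their places (contact force between each of jaw0, jaw1, jaw2 and bit above 3 N and x of bit_center in the frame of drill_center between -0.003 and 0.003 m and y of bit_center in the frame of drill_center between -0.003 and 0.003 m and z of bit_center in the frame of drill_center below 0.096 m and angle between the z axis of bit_center and the z axis of drill_center, either way round below 0.12 rad and angle between drill_center's own z axis and vertical between 1.13 and 2.01 rad and height (world z) of each of drill_tail, bit_tip, drill_center above 0.13 m and contact force between the fingers and drill above 2 N and contact force between drill and holder below 0.1 N and linear speed of drill below 0.04 m/s and angular speed of drill below 0.3 rad/s and contact force between drill and battery below 0.1 N and contact force between drill and spool below 0.1 N and contact force between drill and breadboard below 0.1 N and distance of each of battery, spool, breadboard from where it was at the start of the episode below 0.03 m); the arm keeps its last pose, push and grip.
It fails at once if a bystander is pushed more than 30 mm or the battery or the spool tipped over (distance of any of battery, spool, breadboard from where it was at the start of the episode above 0.03 m or angle between any of battery, spool's own z axis and vertical above 0.6 rad).
It also fails if it takes over 48 s, if anything falls off the work surface, if the arm or the gripper's body presses on something with over 40 N, if the wrist force passes 120 N, or if a joint passes its speed limit or range.

## Working session

There is one attempt and no reset: what is moved stays moved. The work goes in short steps, Python scripts to look and compute and a tool call to move; the robot and the scene stay as the last step left them, time stands still between calls to the robot, and variables do not carry over. Pictures are saved under pics/ and viewed, and the job is handed in when it is done.

Besides the shell and the picture viewer there is one more tool, called by a JSON object that holds its "method" and its "body". drive_tool: Moves the arm, as the interface text tells. Its arguments: {"type":"object","properties":{"plan":{"type":"array"}},"required":["plan"]}

```bash
ls; mkdir -p pics; python3 - <<'E'
from rig import robot
import cv2
print(robot.observe())
for n in ["side","top","wrist"]:
    c=robot.camera_model(n); print(n,c)
    cv2.imwrite(f"pics/{n}0.png",robot.grab_frame(n))
E
```

```text
pics
{'time_s': 0.0, 'qpos': array([ 6.23810326e+01,  1.87328995e+01, -1.10911049e+01,  6.02761280e+01,
        1.64936425e-03,  8.23115618e+01]), 'joint_vel': array([ 0.08013957,  0.06792026, -0.00368088, -0.02096906, -0.01782665,
       -0.01570692]), 'joint_efforts': array([ 5.33910043e-04, -4.43396616e+01,  2.62442404e+01,  1.53228140e-02,
       -2.54585711e-04, -6.52860379e-06]), 'eef_pos': array([0.18717677, 0.51652838, 0.21920099]), 'ee_rot': array([-1.79900988e+02, -1.50308595e-02,  1.60069456e+02]), 'contact_force': array([-0.0219437 ,  0.42857316, -0.81190782]), 'ft_torque': array([-0.01542732,  0.01966541,  0.03146033]), 'gripper_width': 0.08548976304085808}
side {'mtx': array([[480.56703393,   0.        , 319.0870845 ],
       [  0.        , 480.56703393, 242.01380904],
       [  0.        ,   0.        ,   1.        ]]), 'R': array([[ 0.96826513, -0.24892362, -0.02235319],
       [-0.16783294, -0.5813432 , -0.79616091],
       [ 0.18518838,  0.77464645, -0.60467193]]), 't': array([-0.47481128,  0.23300636,  0.65784852])}
top {'mtx': array([[532.89136577,   0.        , 320.79675901],
       [  0.        , 532.89136577, 232.13477567],
       [  0.        ,   0.        ,   1.        ]]), 'R': array([[-0.02083127, -0.99977584, -0.00378454],
       [-0.99145769,  0.02114515, -0.12870328],
       [ 0.12875445,  0.00107116, -0.99167593]]), 't': array([0.08223683, 0.55237181, 0.84081802])}
wrist {'mtx': array([[366.01624203,   0.        , 319.39620947],
       [  0.        , 366.01624203, 237.07621008],
       [  0.        ,   0.        ,   1.        ]]), 'R': array([[ 3.41489675e-01,  9.39885138e-01, -8.54097103e-04],
       [ 9.06650180e-01, -3.29174586e-01,  2.63874103e-01],
       [ 2.47730201e-01, -9.08846490e-02, -9.64556752e-01]]), 't': array([-0.54912034, -0.03422615,  0.37884718])}
```

View pics/side0.png

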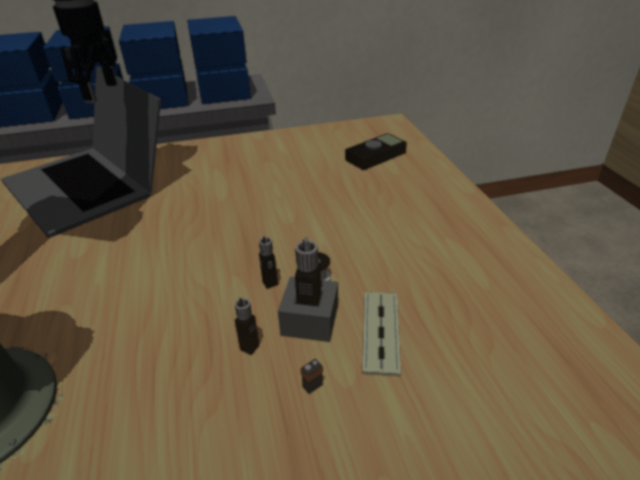

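View pics/top0.png

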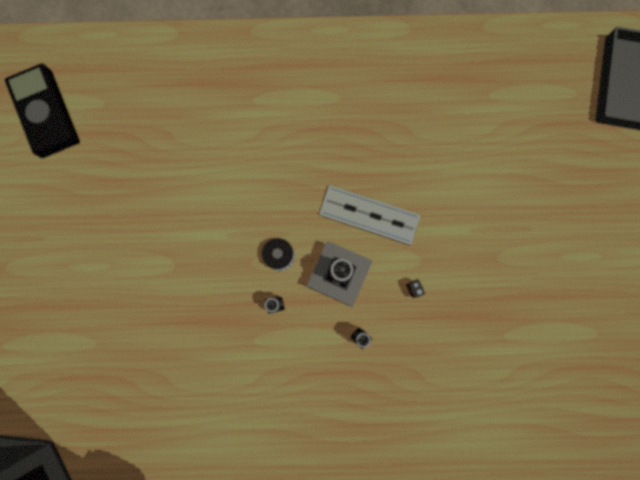

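View pics/wrist0.png

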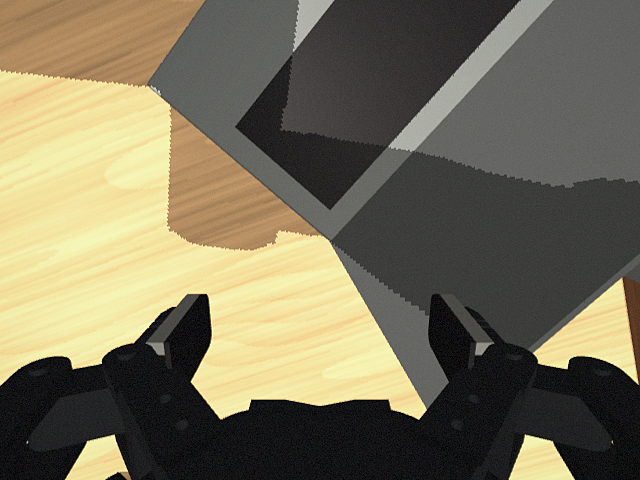

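Candidates for the drill: the one in the holder (side 307,270, top 342,270), a small one at side 267,262 (top 272,304) and a small one at side 246,325 (top 361,338). The largest is the one in the holder. I'll enlarge the crops to check that and to measure.

```bash
cat > h.py <<'E'
import numpy as np, cv2
from rig import robot
def ray(n,u,v):
    c=robot.camera_model(n);R,t,K=c["R"],c["t"],c["mtx"]
    return -R.T@t, R.T@np.linalg.solve(K,[u,v,1.])
def plane(n,u,v,z):
    o,d=ray(n,u,v); return o+d*(z-o[2])/d[2]
def proj(n,X):
    c=robot.camera_model(n);p=c["mtx"]@(c["R"]@np.asarray(X,float)+c["t"]);return p[:2]/p[2]
def crop(f,o,x0,y0,x1,y1,s):
    im=cv2.imread(f)[y0:y1,x0:x1];cv2.imwrite(o,cv2.resize(im,None,fx=s,fy=s,interpolation=cv2.INTER_CUBIC))
E
python3 - <<'E'
from h import *
crop("pics/top0.png","pics/tc.png",240,170,440,320+40,4) 
crop("pics/side0.png","pics/sc.png",220,225,420,395-20,4)
E
```

```text
(no output)
```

View pics/tc.png

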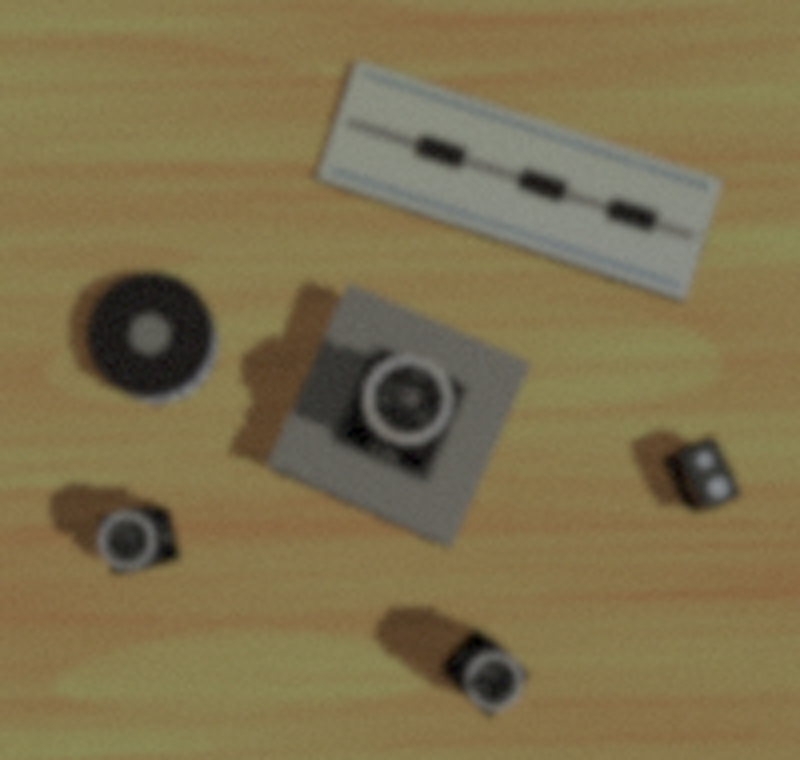

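View pics/sc.png

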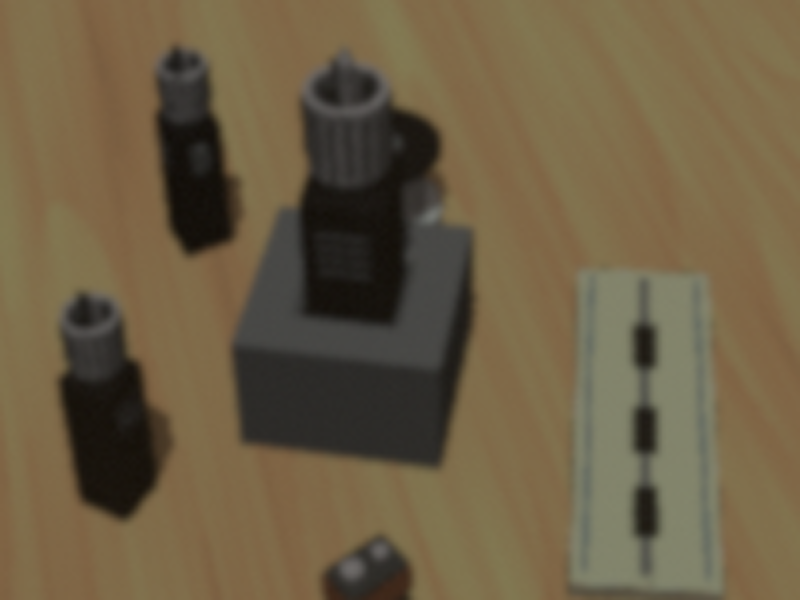

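The crop confirms that the large drill, with a bit and a wide sleeve, is the one in the holder (top 341.7,270). The small drills stand at top (272,304) and (363,339).

```bash
python3 - <<'E'
from h import *
np.set_printoptions(precision=4,suppress=True)
f=lambda u,v,z: plane("top",240+u/4,170+v/4,z)
print("sleeve",f(407,400,.152))
C=[f(*p,.055) for p in [(348,285),(528,362),(448,545),(268,467)]]
for c in C: print(c)
print("mean",np.mean(C,0)); d=C[1]-C[0];print(np.degrees(np.arctan2(d[1],d[0])),np.linalg.norm(d),np.linalg.norm(C[2]-C[1]))
m=np.mean(C,0)
# side check
s=lambda u,v,z: plane("side",220+u/4,225+v/4,z)
print("sleeve side",s(346,93,.152))
for n,p,z in [("spool",(150,335),.038),("small1",(128,540),.09),("small2",(492,678),.09),("batt",(712,475),.048),("bb",(355,62),.009),("bb",(720,180),.009),("bb",(686,300),.009),("bb",(318,178),.009)]: print(n,f(*p,z))
print(proj("top",np.r_[m[:2],.152]))
E
```

```text
sleeve [0.4844 0.042  0.152 ]
[0.5365 0.0609 0.055 ]
[ 0.5041 -0.0103  0.055 ]
[0.4324 0.0237 0.055 ]
[0.4645 0.0943 0.055 ]
mean [0.4844 0.0422 0.055 ]
-114.51592152736512 0.07821880996463978 0.07933711379796836
sleeve side [0.485  0.0373 0.152 ]
spool [0.5196 0.142  0.038 ]
small1 [0.4371 0.1468 0.09  ]
small2 [0.3829 0.0105 0.09  ]
batt [ 0.4578 -0.0829  0.048 ]
bb [0.6378 0.0553 0.009 ]
bb [ 0.5833 -0.0988  0.009 ]
bb [ 0.5323 -0.0822  0.009 ]
bb [0.5878 0.0722 0.009 ]
[341.6288 269.9914]
```

{"method": "drive_tool", "body": {"plan": [[-0.048,-0.037,0,-0.14,0.085],[-0.095,-0.074,0,-0.28,0.085],[-0.143,-0.112,0,-0.42,0.085],[-0.19,-0.149,0,-0.56,0.085],[-0.238,-0.186,0,-0.7,0.085]]}}

```text
time_s: 0.78
eef_pos: [0.3477, 0.26, 0.2196]
ee_rot: [-179.9, -0.0, -159.7]
contact_force: [1.8, -0.1, 0.1]
gripper_width: 0.085
```

```bash
cat >> h.py <<'E'
from scipy.spatial.transform import Rotation as Ro
def to(x,y,z,yaw):
    s=robot.observe();R=Ro.from_euler("xyz",s["ee_rot"],degrees=True).as_matrix()
    d=R.T@(np.array([x,y,z])-s["eef_pos"])
    t=-((yaw-s["ee_rot"][2]+180)%360-180)
    print("shift",d.round(4),"turn",np.radians(t).round(3),"tcp",s["eef_pos"].round(4),"rot",s["ee_rot"].round(2),"q",s["qpos"].round(1),"F",s["contact_force"].round(1),"T",s["ft_torque"].round(2),"w",s["gripper_width"].round(4),"t",s["time_s"])
E
python3 -c "
from h import *
to(.4845,.041,.22,232)"
```

```text
Traceback (most recent call last):
  File "h.py", line 17, in to
    print("shift",d.round(4),"turn",np.radians(t).round(3),"tcp",s["eef_pos"].round(4),"rot",s["ee_rot"].round(2),"q",s["qpos"].round(1),"F",s["contact_force"].round(1),"T",s["ft_torque"].round(2),"w",s["gripper_width"].round(4),"t",s["time_s"])
                                                                                                                                                                                                         ^^^^^^^^^^^^^^^^^^^^^^^^
AttributeError: 'float' object has no attribute 'round'
```

```bash
sed -i 's/s\["gripper_width"\].round(4)/round(s["gripper_width"],4)/' h.py
python3 -c "
from h import *
to(.4845,.041,.22,232)"
```

```text
shift [-5.230e-02 -2.529e-01 -2.000e-04] turn -0.553 tcp [0.3477 0.26   0.2196] rot [-1.7995e+02 -4.0000e-02 -1.5968e+02] q [ 27.1   6.4 -27.   56.6  -0.    6.7] F [ 1.8 -0.1  0.1] T [ 0.04 -0.02  0.02] w 0.085 t 0.775
```

{"method": "drive_tool", "body": {"plan": [[-0.011,-0.052,0,-0.14,0.085],[-0.022,-0.105,0,-0.28,0.085],[-0.033,-0.158,0,-0.42,0.085],[-0.043,-0.21,0,-0.553,0.085],[-0.052,-0.253,0,-0.553,0.085]]}}

```text
time_s: 1.4
eef_pos: [0.485, 0.0388, 0.2196]
ee_rot: [-180.0, -0.1, -128.0]
contact_force: [0.0, 1.3, 0.4]
gripper_width: 0.0848
```

```bash
python3 -c "
from h import *
cv2.imwrite('pics/w1.png',robot.grab_frame('wrist'))
to(.4845,.041,.139,232)
print(proj('wrist',(.4845,.041,.152)),proj('wrist',(.4845,.041,.170)))"
```

```text
shift [-0.0027  0.0069  0.0807] turn -0.005 tcp [0.4881 0.035  0.2197] rot [-1.7973e+02 -1.3000e-01 -1.2828e+02] q [ -4.4  12.2 -19.9  57.7  -0.3 -56.1] F [ 3.8 -3.2 -0.4] T [-0.21 -0.29 -0.01] w 0.0851 t 1.45
[330.80627158 250.07242667] [331.63115854 259.17479962]
```

View pics/w1.png

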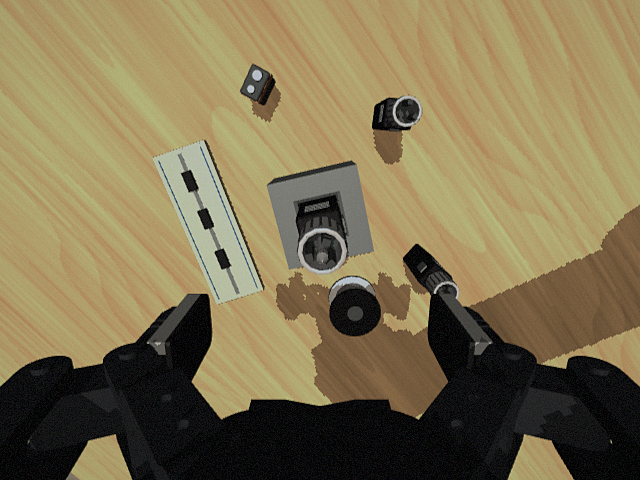

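The wrist view shows the sleeve ring at (323,250), between the fingers. The arm was still settling when I took it, so I'll settle and measure again.

{"method": "drive_tool", "body": {"plan": [[-0.002,0.006,0.01,0,0.085],[-0.002,0.006,0.02,0,0.085],[-0.002,0.006,0.02,0,0.085],[-0.002,0.006,0.02,0,0.085],[-0.002,0.006,0.02,0,0.085]]}}

```text
time_s: 2.08
eef_pos: [0.4848, 0.0406, 0.2]
ee_rot: [-179.7, -0.1, -128.2]
contact_force: [-0.0, 0.3, -0.1]
gripper_width: 0.0848
```

```bash
python3 -c "
from h import *
to(.4845,.041,.139,232)
print(proj('wrist',(.4845,.041,.152)),proj('wrist',(.4845,.041,.170)))
cv2.imwrite('pics/w2.png',robot.grab_frame('wrist'))
to(.4845,.041,.139,232)
crop('pics/w2.png','pics/w2c.png',220,160,420,310,4)
"
```

```text
shift [-0.0002  0.0008  0.061 ] turn -0.004 tcp [0.4848 0.0406 0.2   ] rot [-1.7970e+02 -1.0000e-01 -1.2823e+02] q [ -3.7  12.8 -22.2  54.8  -0.3 -55.5] F [-0.   0.3 -0.1] T [0.01 0.02 0.03] w 0.0848 t 2.075
[321.28509301 256.1687854 ] [321.32998417 266.73363394]
shift [-0.0003  0.0009  0.061 ] turn -0.004 tcp [0.4848 0.0405 0.2   ] rot [-1.7969e+02 -1.0000e-01 -1.2823e+02] q [ -3.8  12.8 -22.2  54.8  -0.3 -55.5] F [ 0.5 -0.1 -0. ] T [-0.02 -0.02  0.04] w 0.085 t 2.125
```

View pics/w2c.png

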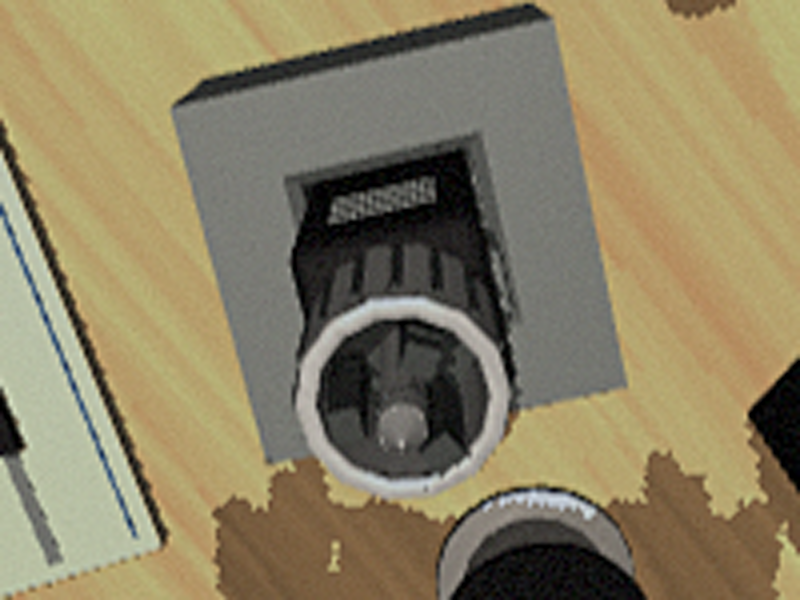

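The ring centre is at (320.8,259), within 3 px of the prediction, so the tool is aligned. I'll descend.

{"method": "drive_tool", "body": {"plan": [[0,0.0008,0.02,0,0.085],[0,0.0008,0.04,0,0.085],[0,0.0008,0.055,0,0.085],[0,0.0008,0.061,0,0.085],[0,0.0008,0.061,0,0.085]]}}

```text
time_s: 2.75
eef_pos: [0.4843, 0.0407, 0.1389]
ee_rot: [-179.7, -0.1, -128.2]
contact_force: [0.9, -0.8, -0.4]
gripper_width: 0.085
```

```bash
python3 -c "
from h import *
to(.4845,.041,.139,232)
cv2.imwrite('pics/s3.png',robot.grab_frame('side'))
crop('pics/s3.png','pics/s3c.png',220,190,420,340,4)
"
```

```text
shift [-0.0004  0.     -0.0001] turn -0.004 tcp [0.4843 0.0407 0.1389] rot [-1.7971e+02 -1.1000e-01 -1.2824e+02] q [ -3.7  16.2 -27.5  46.1  -0.3 -55.5] F [ 0.9 -0.8 -0.4] T [0.05 0.02 0.01] w 0.085 t 2.75
```

View pics/s3c.png

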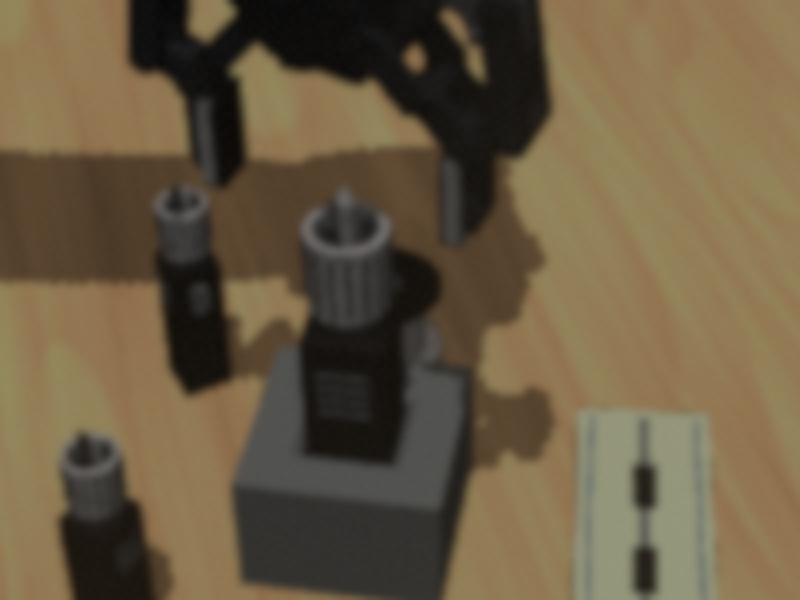

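```bash
python3 -c "
from h import *
s=robot.observe();R=Ro.from_euler('xyz',s['ee_rot'],degrees=True).as_matrix()
for p in [(0,.043,.009),(0,-.043,.009),(0,0,.003)]:
  X=s['eef_pos']+R@np.array(p); u=proj('side',X); print(X.round(3),u,(u-[220,190])*4)
print(s['time_s'])
cv2.imwrite('pics/s4.png',robot.grab_frame('side'))
cv2.imwrite('pics/w4.png',robot.grab_frame('wrist'))
"
```

```text
[0.451 0.067 0.13 ] [280.20325517 251.87484968] [240.81302068 247.49939871]
[0.518 0.014 0.131] [333.66823613 265.76111542] [454.67294452 303.04446167]
[0.485 0.041 0.136] [306.20458435 255.45619139] [344.81833739 261.82476556]
2.8
```

View pics/s4.png

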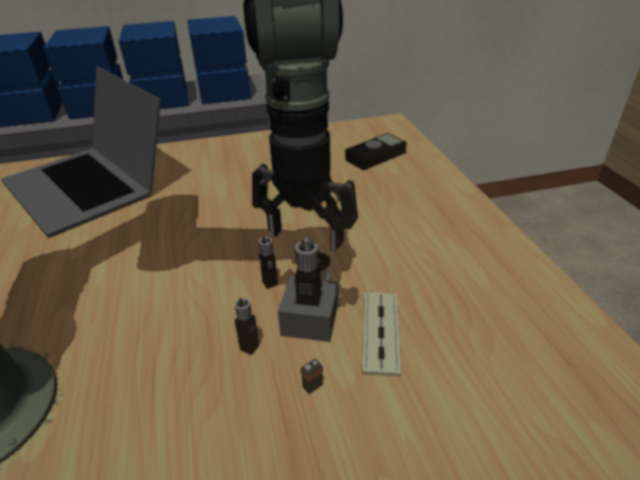

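View pics/w4.png

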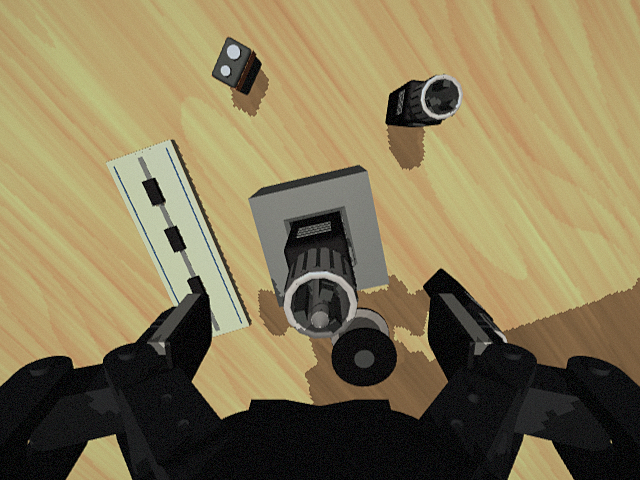

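```bash
python3 -c "
from h import *
s=robot.observe();R=Ro.from_euler('xyz',s['ee_rot'],degrees=True).as_matrix()
for p in [(0,.043,.009),(0,-.043,.009),(-.011,.043,.009),(.011,.043,.009),(0,.043,-.02),(0,0,.003)]:
  X=s['eef_pos']+R@np.array(p); print(p,proj('wrist',X),proj('side',X))
print('ring',proj('wrist',(.4845,.041,.152)),'tip',proj('wrist',(.4845,.041,.17)))
c=robot.camera_model('wrist');print('cam',R.T@(-c['R'].T@c['t']-s['eef_pos']), (c['R']@R).round(3))
cv2.imwrite('pics/t4.png',robot.grab_frame('top'))
crop('pics/t4.png','pics/t4c.png',240,170,440,320,4)
crop('pics/s4.png','pics/s4c.png',220,140,420,290,4)
"
```

```text
(0, 0.043, 0.009) [409.94173538 281.26031475] [280.36628039 251.70514263]
(0, -0.043, 0.009) [230.74030544 281.49277747] [333.8486195  265.55643289]
(-0.011, 0.043, 0.009) [408.47640536 302.2657558 ] [283.74681653 247.50489144]
(0.011, 0.043, 0.009) [411.45663664 259.54427231] [276.90957527 256.00003231]
(0, 0.043, -0.02) [427.19293989 308.70787776] [278.84472937 235.99176195]
(0, 0, 0.003) [320.4263354  286.32001855] [306.37330193 255.26802017]
ring [321.70894815 300.64728668] tip [321.77846455 321.32114471]
cam [ 0.06716697 -0.00069045 -0.15468943] [[-0.001  1.    -0.002]
 [-0.964 -0.001 -0.266]
 [-0.266  0.001  0.964]]
```

View pics/t4c.png

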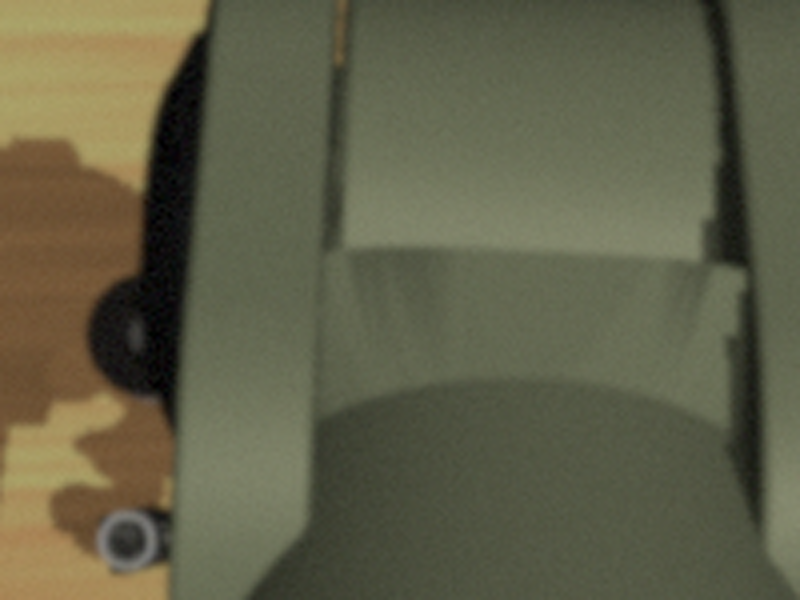

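View pics/s4c.png

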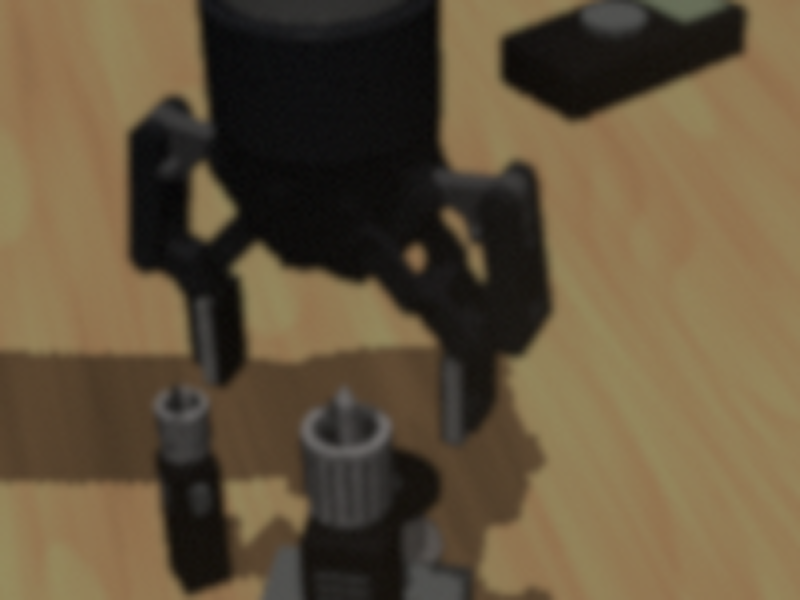

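```bash
python3 -c "
from h import *
print(robot.finger_overhang,[a for a in dir(robot) if a[0]!='_'])
"
```

```text
0.022 ['IKError', 'camera_model', 'finger_overhang', 'grab_frame', 'observe', 'sign_off']
```

The side view (tips at 274,236 and 334,250) and the wrist view both put the open fingertips about 3 cm higher than stated. I'll close partway without touching, to see where the tips go.

{"method": "drive_tool", "body": {"plan": [[0,0,0,0,0.05],[0,0,0,0,0.05],[0,0,0,0,0.05],[0,0,0,0,0.05],[0,0,0,0,0.05]]}}

```text
time_s: 3.58
eef_pos: [0.4849, 0.0407, 0.1396]
ee_rot: [-179.6, -0.1, -128.2]
contact_force: [-0.6, -0.0, -0.2]
gripper_width: 0.0497
```

```bash
python3 -c "
from h import *
to(.4845,.041,.139,232)
cv2.imwrite('pics/s5.png',robot.grab_frame('side'))
cv2.imwrite('pics/w5.png',robot.grab_frame('wrist'))
crop('pics/s5.png','pics/s5c.png',220,140,420,290,4)
s=robot.observe();R=Ro.from_euler('xyz',s['ee_rot'],degrees=True).as_matrix()
for z in (-.03,-.02,-.01,0,.01,.02):
 for y in (.025,-.025):
  X=s['eef_pos']+R@np.array((0,y,z)); print(z,y,proj('wrist',X).round(),((proj('side',X)-[220,140])*4).round())
"
```

```text
shift [-0.      0.0005  0.0006] turn -0.004 tcp [0.4849 0.0407 0.1396] rot [-1.7964e+02 -7.0000e-02 -1.2823e+02] q [ -3.7  16.1 -27.5  46.1  -0.3 -55.5] F [-0.6 -0.  -0.2] T [ 0.06 -0.01  0.  ] w 0.0497 t 3.575
-0.03 0.025 [387. 321.] [278. 372.]
-0.03 -0.025 [255. 321.] [406. 404.]
-0.02 0.025 [383. 309.] [280. 395.]
-0.02 -0.025 [259. 309.] [407. 426.]
-0.01 0.025 [379. 298.] [281. 417.]
-0.01 -0.025 [262. 298.] [408. 449.]
0 0.025 [375. 289.] [283. 439.]
0 -0.025 [266. 289.] [408. 471.]
0.01 0.025 [372. 281.] [285. 460.]
0.01 -0.025 [269. 281.] [409. 492.]
0.02 0.025 [369. 273.] [287. 481.]
0.02 -0.025 [271. 273.] [410. 514.]
```

View pics/s5c.png

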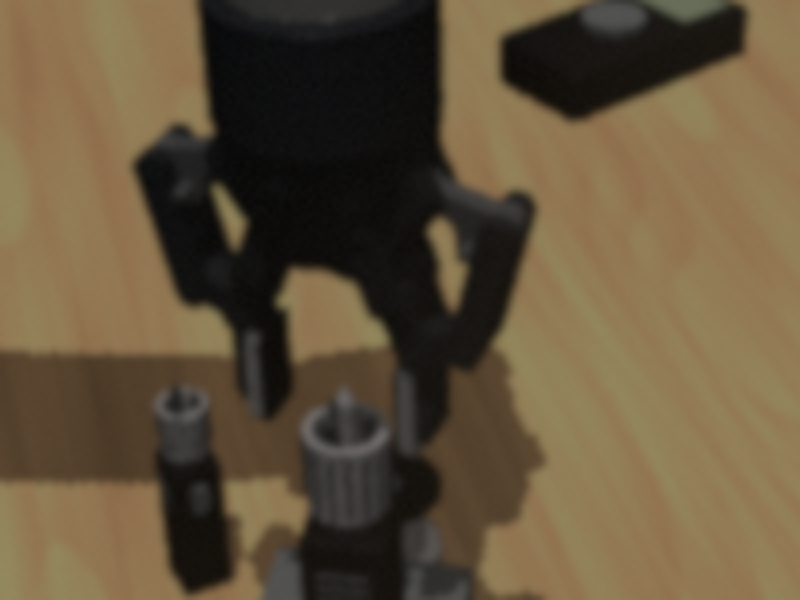

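View pics/w5.png

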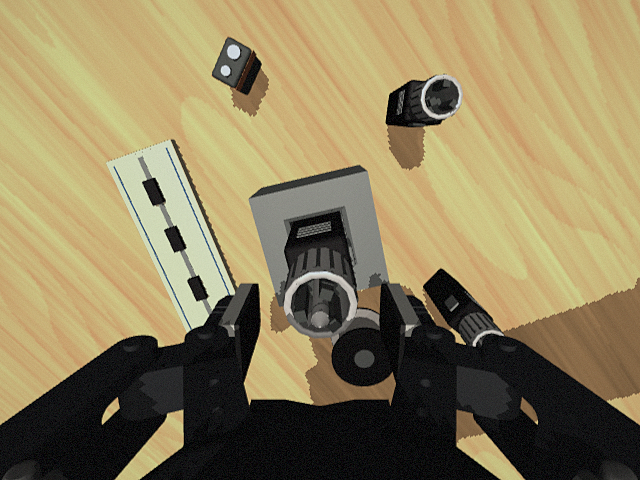

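The tips sit near tool z −0.012 at 50 mm opening (side crop 265,415 and 405,450). That is about 30 mm short of the stated geometry, and the body is shifted by the same amount. I'll trust the pictures and go lower in steps, watching the force.

{"method": "drive_tool", "body": {"plan": [[0,0,0.005,0,0.05],[0,0,0.01,0,0.05],[0,0,0.015,0,0.05],[0,0,0.02,0,0.05],[0,0,0.02,0,0.05]]}}

```text
time_s: 4.3
eef_pos: [0.4845, 0.0406, 0.1191]
ee_rot: [-179.7, -0.1, -128.2]
contact_force: [-0.4, -1.5, 0.8]
gripper_width: 0.05
```

```bash
python3 -c "
from h import *
to(.4845,.041,.109,232)
cv2.imwrite('pics/s6.png',robot.grab_frame('side'))
crop('pics/s6.png','pics/s6c.png',220,140,420,290,4)
"
```

```text
shift [-0.0003  0.0003  0.0101] turn -0.004 tcp [0.4845 0.0406 0.1191] rot [-1.7969e+02 -1.0000e-01 -1.2824e+02] q [ -3.7  17.5 -29.   43.3  -0.3 -55.5] F [-0.4 -1.5  0.8] T [0.05 0.02 0.02] w 0.05 t 4.3
```

View pics/s6c.png

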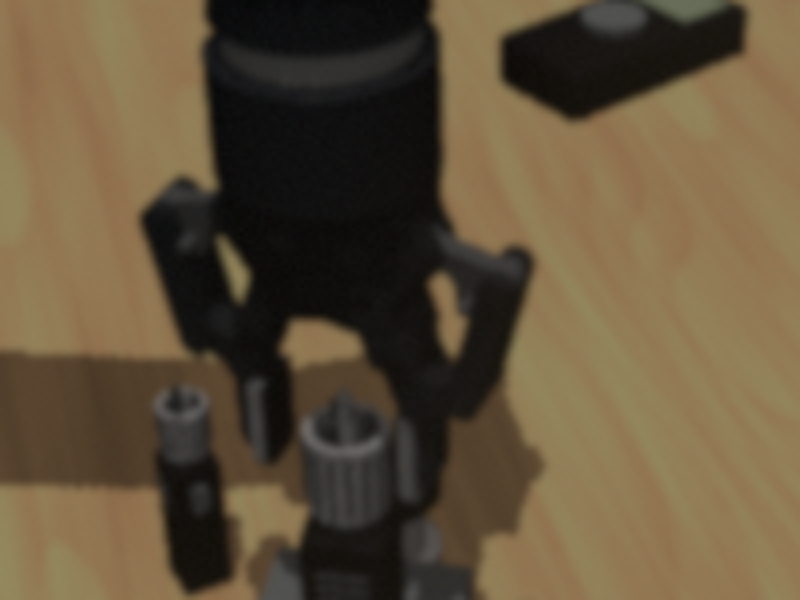

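The fingertips are now at the sleeve's mid-height (crop 265,460 and 410,505). I'll lower 9 mm more, then close.

{"method": "drive_tool", "body": {"plan": [[0,0,0.005,0,0.05],[0,0,0.009,0,0.05],[0,0,0.009,0,0.045],[0,0,0.009,0,0.025],[0,0,0.009,0,0.02]]}}

```text
time_s: 4.97
eef_pos: [0.4848, 0.0406, 0.1106]
ee_rot: [-179.7, -0.1, -128.2]
contact_force: [-1.2, 0.7, 2.4]
gripper_width: 0.0299
```

{"method": "drive_tool", "body": {"plan": [[0,0,0,0,0.01],[0,0,0,0,0.01],[0,0,0,0,0.01],[0,0,0,0,0.01],[0,0,0,0,0.01]]}}

```text
time_s: 5.6
eef_pos: [0.4848, 0.0406, 0.1106]
ee_rot: [-179.7, -0.1, -128.2]
contact_force: [-1.8, 0.8, 1.4]
gripper_width: 0.0296
```

```bash
python3 -c "
from h import *
to(.4845,.041,.109,232)
cv2.imwrite('pics/s7.png',robot.grab_frame('side'))
crop('pics/s7.png','pics/s7c.png',220,140,420,290,4)
"
```

```text
shift [-0.0001  0.0005  0.0016] turn -0.004 tcp [0.4848 0.0406 0.1106] rot [-1.7967e+02 -7.0000e-02 -1.2823e+02] q [ -3.7  18.1 -29.6  42.   -0.2 -55.5] F [-1.8  0.8  1.4] T [ 0.14  0.21 -0.01] w 0.0296 t 5.6
```

View pics/s7c.png

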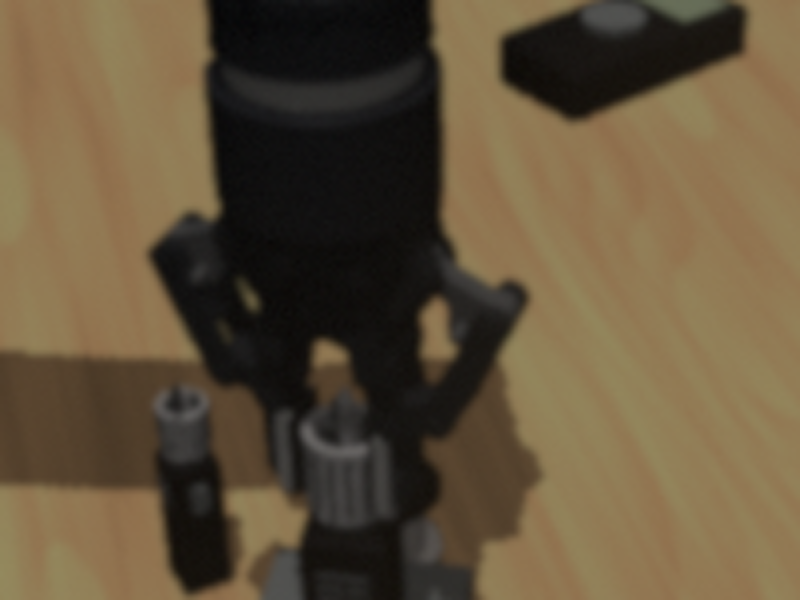

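```bash
python3 -c "
from h import *
cv2.imwrite('pics/w7.png',robot.grab_frame('wrist'))
crop('pics/w7.png','pics/w7c.png',220,240,420,390,4)
"
```

```text
(no output)
```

View pics/w7c.png

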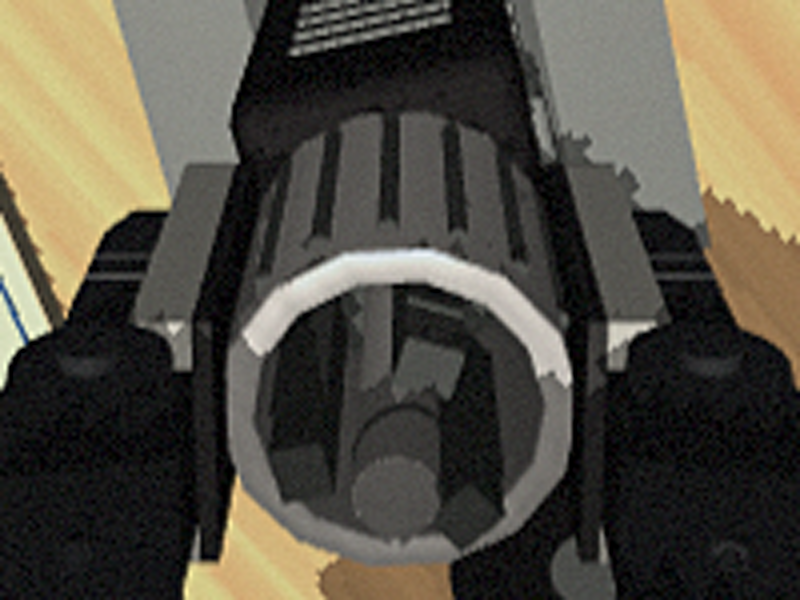

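The pads grip the sleeve centrally: the ring centre is at crop 400,405 between pads at 210 and 590. The jaws are still open. Now I'll turn.

{"method": "drive_tool", "body": {"plan": [[0,0,0,0.16,0.01],[0,0,0,0.32,0.01],[0,0,0,0.48,0.01],[0,0,0,0.64,0.01],[0,0,0,0.7,0.01]]}}

```text
time_s: 6.32
eef_pos: [0.4842, 0.0416, 0.1106]
ee_rot: [-179.8, 0.1, -168.4]
contact_force: [-1.5, 3.1, 2.7]
gripper_width: 0.03
```

```bash
python3 -c "
from h import *
to(.4848,.0406,.1106,155.5)
cv2.imwrite('pics/w8.png',robot.grab_frame('wrist'))
crop('pics/w8.png','pics/w8c.png',220,240,420,390,4)
"
```

```text
shift [-0.0004 -0.0011  0.    ] turn 0.629 tcp [0.4842 0.0416 0.1106] rot [-1.7983e+02  1.3000e-01 -1.6844e+02] q [ -3.7  18.1 -29.6  42.1  -0.1 -15.3] F [-1.5  3.1  2.7] T [0.7  0.48 0.16] w 0.03 t 6.325
```

View pics/w8c.png

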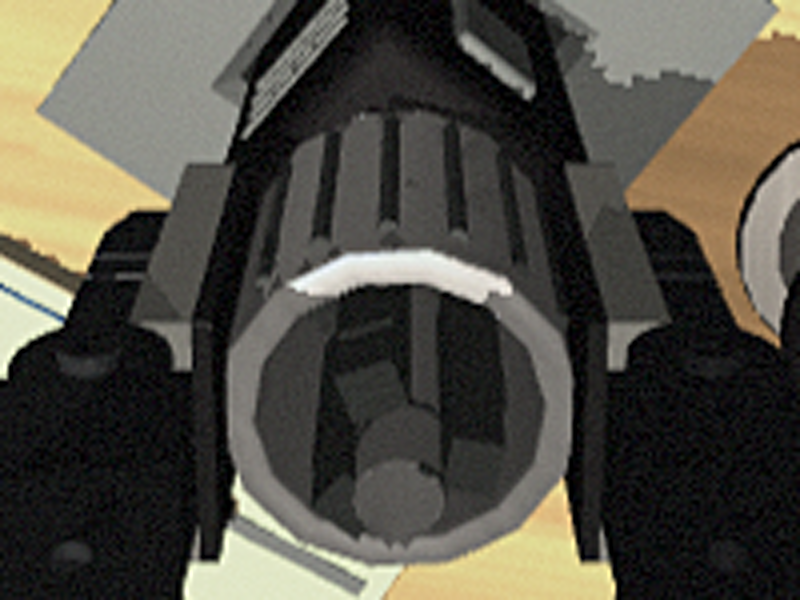

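The sleeve turns with the fingers and the jaws are closing. The torque of about 0.16 N·m is just friction, so I'll continue.

{"method": "drive_tool", "body": {"plan": [[0,0,0,0.14,0.01],[0,0,0,0.28,0.01],[0,0,0,0.4,0.01],[0,0,0,0.45,0.01],[0,0,0,0.45,0.01]]}}

```text
time_s: 7.0
eef_pos: [0.4842, 0.0421, 0.1107]
ee_rot: [-180.0, 0.2, 165.8]
contact_force: [-1.2, 2.4, 3.1]
gripper_width: 0.0298
```

```bash
python3 -c "
from h import *
to(.4848,.0406,.1106,155.5)
cv2.imwrite('pics/w9.png',robot.grab_frame('wrist'))
crop('pics/w9.png','pics/w9c.png',220,240,420,390,4)
"
```

```text
shift [-0.001  -0.0013  0.0001] turn 0.18 tcp [0.4842 0.0421 0.1107] rot [-1.7997e+02  1.7000e-01  1.6583e+02] q [ -3.7  18.1 -29.6  42.1  -0.1  10.5] F [-1.2  2.4  3.1] T [0.82 0.41 0.11] w 0.0298 t 7.0
```

View pics/w9c.png

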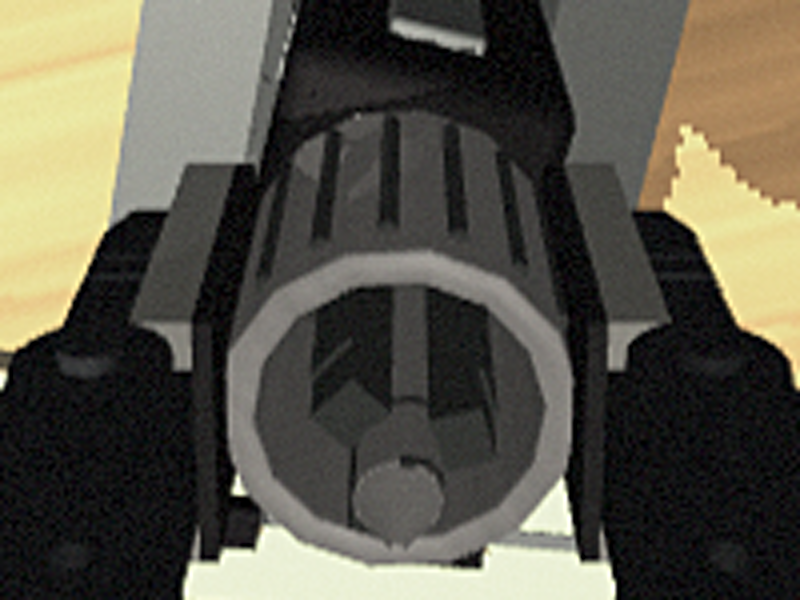

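The turn so far is 1.15 rad, and the jaws are close to the bit with no stiffness yet. I'll go on.

{"method": "drive_tool", "body": {"plan": [[0,0,0,0.06,0.01],[0,0,0,0.12,0.01],[0,0,0,0.18,0.01],[0,0,0,0.18,0.01],[0,0,0,0.18,0.01]]}}

```text
time_s: 7.68
eef_pos: [0.4841, 0.0424, 0.1107]
ee_rot: [180.0, 0.2, 155.6]
contact_force: [-0.9, 4.0, 2.1]
gripper_width: 0.03
```

```bash
python3 -c "
from h import *
to(.4848,.0406,.1106,155.5)
cv2.imwrite('pics/w10.png',robot.grab_frame('wrist'))
crop('pics/w10.png','pics/w10c.png',220,240,420,390,4)
"
```

```text
shift [-0.0013 -0.0013  0.0001] turn 0.002 tcp [0.4841 0.0424 0.1107] rot [1.7997e+02 1.6000e-01 1.5560e+02] q [ -3.7  18.1 -29.6  42.1  -0.   20.7] F [-0.9  4.   2.1] T [0.87 0.39 0.13] w 0.03 t 7.675
```

View pics/w10c.png

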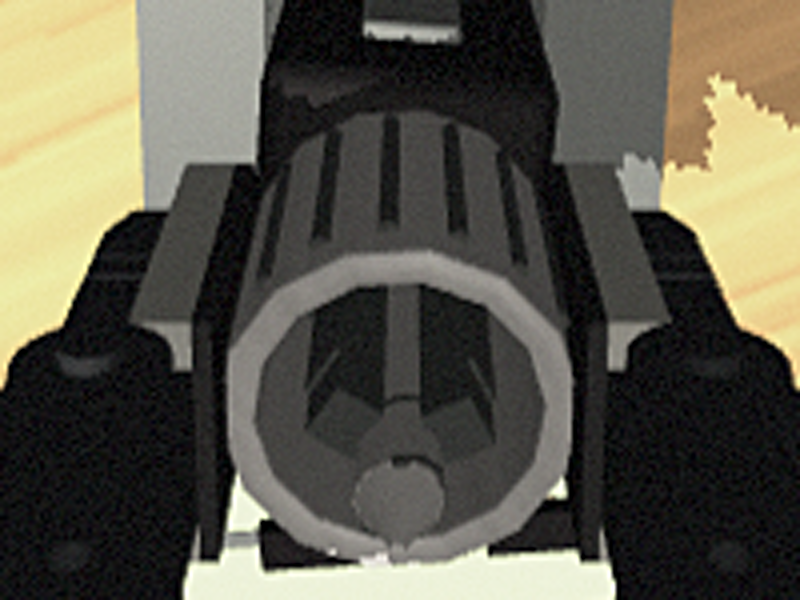

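Total turn is 1.33 rad and the jaws look seated, but I see no torque rise. I'll go a bit further and compare the wrist torque and joint 6 effort.

{"method": "drive_tool", "body": {"plan": [[0,0,0,0.05,0.01],[0,0,0,0.1,0.01],[0,0,0,0.15,0.01],[0,0,0,0.15,0.01],[0,0,0,0.15,0.01]]}}

```text
time_s: 8.35
eef_pos: [0.4842, 0.0426, 0.1107]
ee_rot: [179.9, 0.2, 147.0]
contact_force: [-1.8, 4.9, 1.3]
gripper_width: 0.0301
```

```bash
python3 -c "
from h import *
to(.4848,.0406,.1106,155.5)
print(robot.observe()['joint_efforts'].round(3))
cv2.imwrite('pics/w11.png',robot.grab_frame('wrist'))
crop('pics/w11.png','pics/w11c.png',220,240,420,390,4)
"
```

```text
shift [-0.0015 -0.0013  0.0001] turn -0.147 tcp [0.4842 0.0426 0.1107] rot [1.7991e+02 1.5000e-01 1.4705e+02] q [ -3.7  18.1 -29.6  42.1   0.   29.3] F [-1.8  4.9  1.3] T [1.01 0.28 0.13] w 0.0301 t 8.35
[ -2.351 -38.935  22.291  -0.581  -1.399   0.184]
```

View pics/w11c.png

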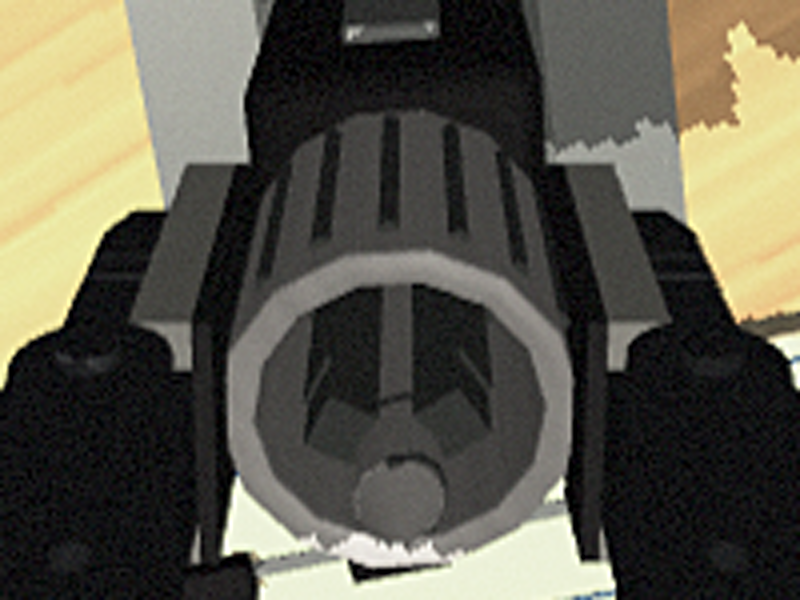

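{"method": "drive_tool", "body": {"plan": [[0,0,0,0.04,0.01],[0,0,0,0.08,0.01],[0,0,0,0.12,0.01],[0,0,0,0.12,0.01],[0,0,0,0.12,0.01]]}}

```text
time_s: 9.02
eef_pos: [0.4847, 0.0427, 0.1108]
ee_rot: [179.9, 0.2, 140.3]
contact_force: [0.4, 2.7, 0.8]
gripper_width: 0.0298
```

```bash
python3 -c "
from h import *
to(.4848,.0406,.1106,155.5)
print(robot.observe()['joint_efforts'].round(3))
cv2.imwrite('pics/w12.png',robot.grab_frame('wrist'))
crop('pics/w12.png','pics/w12c.png',220,240,420,390,4)
"
```

```text
shift [-0.0014 -0.0015  0.0002] turn -0.265 tcp [0.4847 0.0427 0.1108] rot [179.87   0.18 140.32] q [ -3.7  18.1 -29.6  42.1   0.   36. ] F [0.4 2.7 0.8] T [ 0.86 -0.17  1.81] w 0.0298 t 9.025
[ -3.585 -39.291  21.505   0.243  -1.18    1.796]
```

View pics/w12c.png

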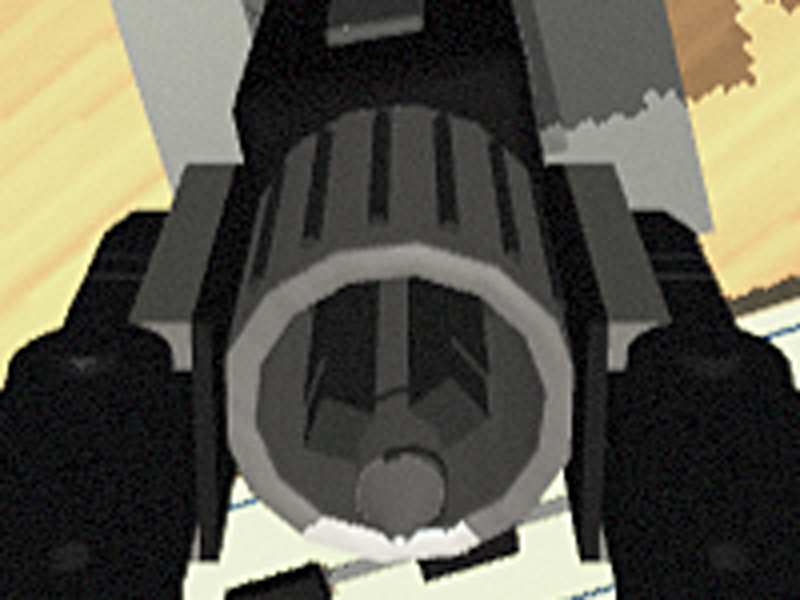

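The torque jumped to 1.8 N·m, so the chuck is tight against its stop. I'll back the wrist off slightly so the drill isn't wedged in the socket when I lift it.

{"method": "drive_tool", "body": {"plan": [[0,0,0,-0.01,0.01],[0,0,0,-0.02,0.01],[0,0,0,-0.02,0.01],[0,0,0,-0.02,0.01],[0,0,0,-0.02,0.01]]}}

```text
time_s: 9.7
eef_pos: [0.4847, 0.0426, 0.1108]
ee_rot: [179.9, 0.2, 141.4]
contact_force: [1.3, 2.7, -0.2]
gripper_width: 0.0301
```

```bash
python3 -c "
from h import *
to(.4848,.0406,.1106,155.5)"
```

```text
shift [-0.0013 -0.0015  0.0002] turn -0.246 tcp [0.4847 0.0426 0.1108] rot [179.87   0.18 141.42] q [ -3.7  18.1 -29.6  42.1   0.   34.9] F [ 1.3  2.7 -0.2] T [ 0.87 -0.11  1.27] w 0.0301 t 9.7
```

{"method": "drive_tool", "body": {"plan": [[0,0,0,-0.02,0.01],[0,0,0,-0.04,0.01],[0,0,0,-0.04,0.01],[0,0,0,-0.04,0.01],[0,0,0,-0.04,0.01]]}}

```text
time_s: 10.32
eef_pos: [0.4846, 0.0426, 0.1107]
ee_rot: [179.9, 0.2, 143.7]
contact_force: [0.5, 3.3, 1.2]
gripper_width: 0.0299
```

```bash
python3 -c "
from h import *
to(.4848,.0406,.1106,155.5)"
```

```text
shift [-0.0013 -0.0015  0.0001] turn -0.206 tcp [0.4846 0.0426 0.1107] rot [179.89   0.18 143.69] q [ -3.7  18.1 -29.6  42.1   0.   32.6] F [0.5 3.3 1.2] T [0.73 0.   0.25] w 0.0299 t 10.325
```

The torque is down to 0.25 N·m. Now I'll draw the drill up.

{"method": "drive_tool", "body": {"plan": [[0,0,-0.015,0,0.01],[0,0,-0.035,0,0.01],[0,0,-0.06,0,0.01],[0,0,-0.085,0,0.01],[0,0,-0.1,0,0.01]]}}

```text
time_s: 10.95
eef_pos: [0.4841, 0.0416, 0.2117]
ee_rot: [180.0, 0.3, 143.6]
contact_force: [0.7, -0.2, -3.7]
gripper_width: 0.03
```

```bash
python3 -c "
from h import *
to(.4848,.0406,.2106,155.5)
cv2.imwrite('pics/s13.png',robot.grab_frame('side'))
cv2.imwrite('pics/w13.png',robot.grab_frame('wrist'))
crop('pics/s13.png','pics/s13c.png',220,140,420,290,4)
"
```

```text
shift [-0.0011 -0.0004  0.0011] turn -0.208 tcp [0.4841 0.0416 0.2117] rot [179.99   0.25 143.61] q [ -3.7  12.1 -21.3  56.4  -0.1  32.7] F [ 0.7 -0.2 -3.7] T [ 0.02 -0.   -0.03] w 0.03 t 10.95
```

View pics/s13c.png

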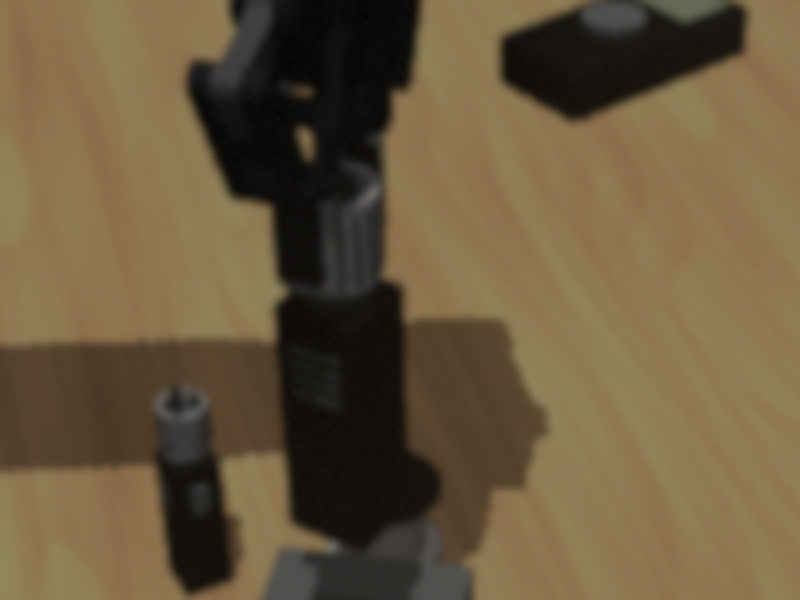

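View pics/w13.png

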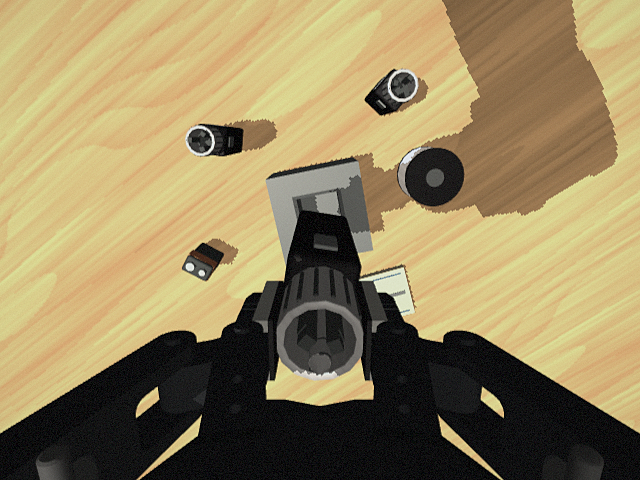

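The drill is out (wrist force −3.7 N), upright in the grip, with the bit still in place. The moves can't tilt the tool, so I'll lever the drill over in the grip. The body is yawed about 12° from the pads, so I'll push it against the holder's top corner C1 at about (0.504, −0.010), on the axis line, so the chuck isn't unscrewed.

```bash
python3 -c "
from h import *
to(.516,-.037,.2117,110.5)"
```

```text
shift [-0.0717 -0.0451  0.0006] turn 0.578 tcp [0.485  0.0419 0.212 ] rot [179.88   0.33 143.64] q [ -3.7  12.1 -21.2  56.3  -0.1  32.7] F [ 0.8  0.  -4.5] T [ 0.02 -0.03 -0.01] w 0.0299 t 11.05
```

{"method": "drive_tool", "body": {"plan": [[-0.018,-0.011,0,0.15,0.01],[-0.036,-0.022,0,0.3,0.01],[-0.054,-0.034,0,0.44,0.01],[-0.072,-0.045,0,0.578,0.01],[-0.072,-0.045,0,0.578,0.01]]}}

```text
time_s: 11.68
eef_pos: [0.516, -0.0383, 0.211]
ee_rot: [179.8, 0.2, 110.4]
contact_force: [-0.5, 0.3, -4.5]
gripper_width: 0.0303
```

```bash
python3 -c "
from h import *
to(.516,-.037,.131,110.5)
cv2.imwrite('pics/s14.png',robot.grab_frame('side'))
cv2.imwrite('pics/w14.png',robot.grab_frame('wrist'))
"
```

```text
shift [0.0015 0.0002 0.08  ] turn -0.002 tcp [ 0.516  -0.0383  0.211 ] rot [179.83   0.19 110.41] q [-12.4  15.4 -17.   57.4  -0.1  57.2] F [-0.5  0.3 -4.5] T [ 0.07  0.01 -0.03] w 0.0303 t 11.675
```

View pics/s14.png

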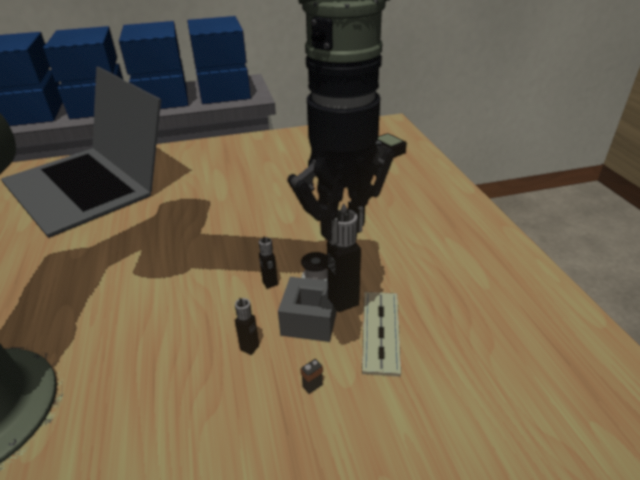

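View pics/w14.png

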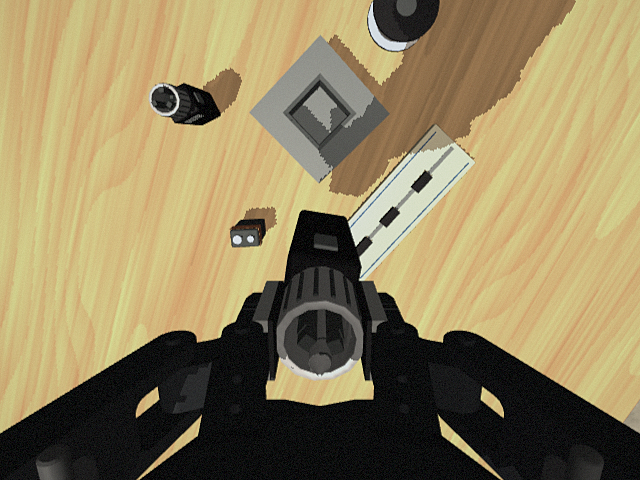

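The holder corner (wrist 322,182) lies straight ahead of the drill, and the battery and breadboard are clear. I'll lower to catch the tail below the corner's height.

{"method": "drive_tool", "body": {"plan": [[0,0,0.02,0,0.01],[0,0,0.04,0,0.01],[0,0,0.06,0,0.01],[0,0,0.08,0,0.01],[0,0,0.08,0,0.01]]}}

```text
time_s: 12.4
eef_pos: [0.5135, -0.0359, 0.1297]
ee_rot: [-180.0, 0.0, 110.7]
contact_force: [-0.7, -0.0, -3.4]
gripper_width: 0.03
```

```bash
python3 -c "
from h import *
to(.516,-.037,.131,110.5)
cv2.imwrite('pics/s15.png',robot.grab_frame('side'))
crop('pics/s15.png','pics/s15c.png',260,190,460,340,4)
"
```

```text
shift [-0.0019  0.0019 -0.0013] turn 0.003 tcp [ 0.5135 -0.0359  0.1297] rot [-179.95    0.    110.66] q [-12.2  19.7 -23.9  46.4  -0.   57.1] F [-0.7 -0.  -3.4] T [-0.03  0.03 -0.04] w 0.03 t 12.4
```

View pics/s15c.png

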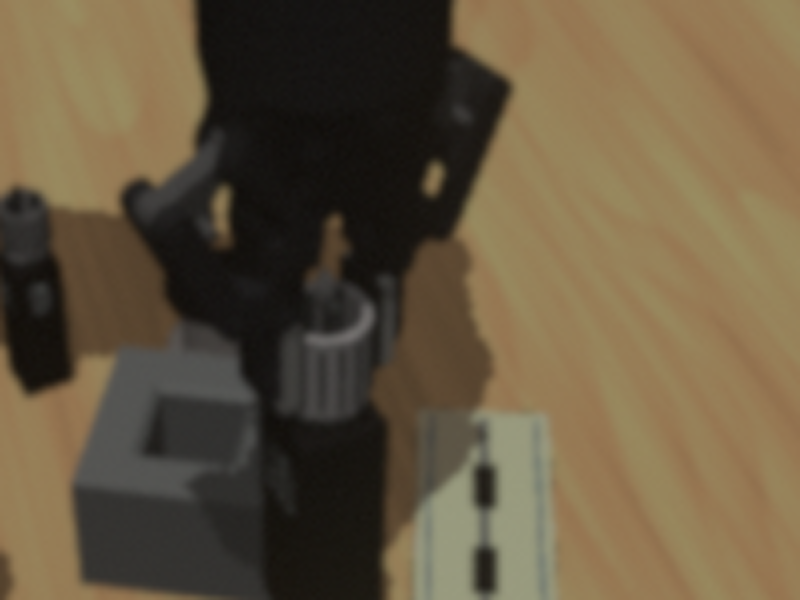

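{"method": "drive_tool", "body": {"plan": [[0.008,0.0015,-0.001,0,0.01],[0.016,0.0015,-0.001,0,0.01],[0.025,0.0015,-0.002,0,0.01],[0.035,0.0015,-0.002,0,0.01],[0.044,0.0015,-0.001,0,0.01]]}}

```text
time_s: 13.08
eef_pos: [0.5015, 0.004, 0.1331]
ee_rot: [179.9, 0.4, 110.6]
contact_force: [0.4, -4.2, -0.2]
gripper_width: 0.0293
```

```bash
python3 -c "
from h import *
to(.516,-.037,.131,110.5)
cv2.imwrite('pics/s16.png',robot.grab_frame('side'))
cv2.imwrite('pics/w16.png',robot.grab_frame('wrist'))
crop('pics/s16.png','pics/s16c.png',260,190,460,340,4)
"
```

```text
shift [-0.0435 -0.0009  0.0025] turn 0.002 tcp [0.5015 0.004  0.1331] rot [179.9    0.42 110.62] q [ -7.8  18.  -25.9  45.8  -0.3  61.6] F [ 0.4 -4.2 -0.2] T [-1.63 -0.06  0.03] w 0.0293 t 13.075
```

View pics/s16c.png

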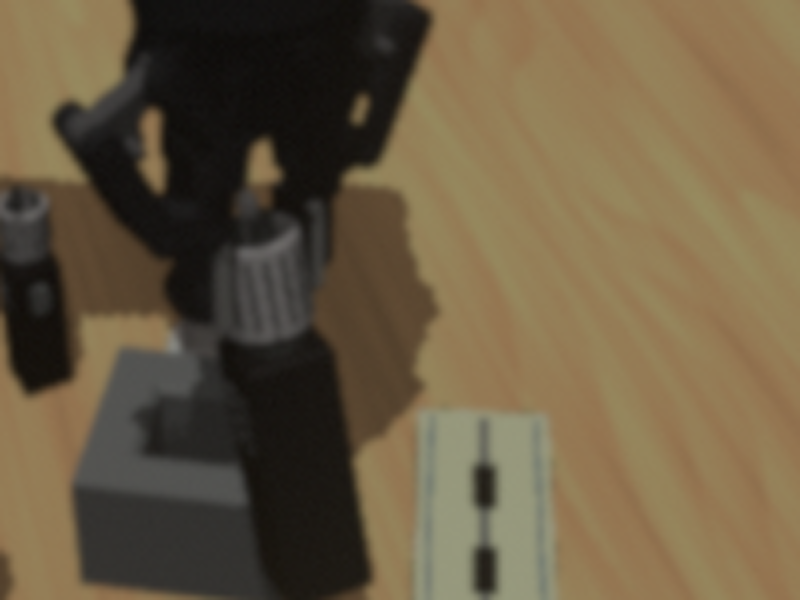

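View pics/w16.png

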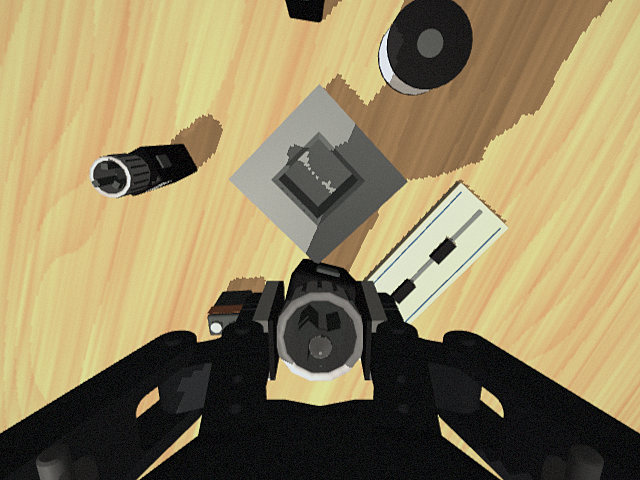

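The drill pivots in the pads as intended: about 19° of tilt at only about 4 N. I'll continue along the arc.

{"method": "drive_tool", "body": {"plan": [[0.009,0,0.002,0,0.01],[0.018,0,0.006,0,0.01],[0.027,0,0.01,0,0.01],[0.036,0,0.015,0,0.01],[0.044,0,0.02,0,0.01]]}}

```text
time_s: 13.8
eef_pos: [0.4858, 0.0465, 0.1128]
ee_rot: [179.8, 0.3, 110.7]
contact_force: [-0.2, -2.5, 4.0]
gripper_width: 0.0299
```

```bash
python3 -c "
from h import *
to(.4844,.0422,.096,110.5)
cv2.imwrite('pics/s17.png',robot.grab_frame('side'))
cv2.imwrite('pics/w17.png',robot.grab_frame('wrist'))
crop('pics/s17.png','pics/s17c.png',260,190,460,340,4)
"
```

```text
shift [-0.0034 -0.0029  0.0168] turn 0.003 tcp [0.4858 0.0465 0.1128] rot [179.84   0.33 110.69] q [ -3.1  18.1 -29.3  42.4  -0.2  66.3] F [-0.2 -2.5  4. ] T [-1.14 -0.11 -0.04] w 0.0299 t 13.8
```

View pics/s17c.png

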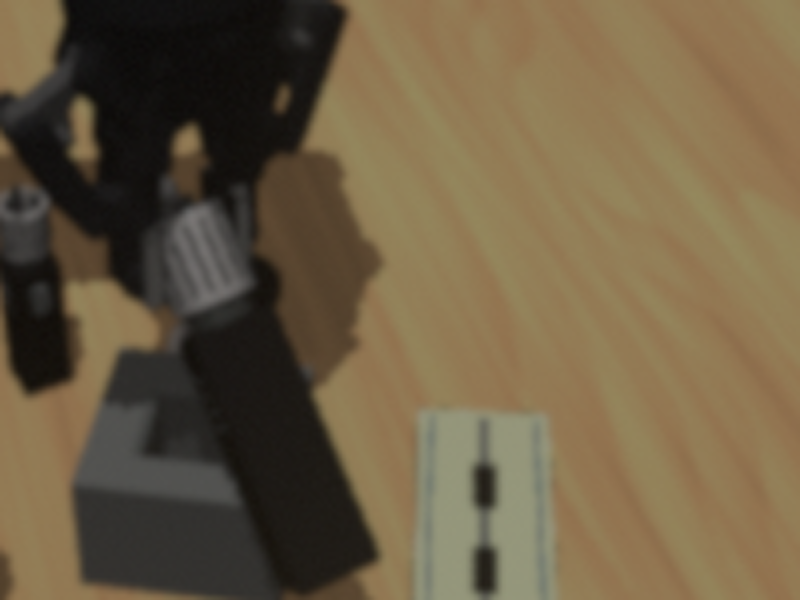

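View pics/w17.png

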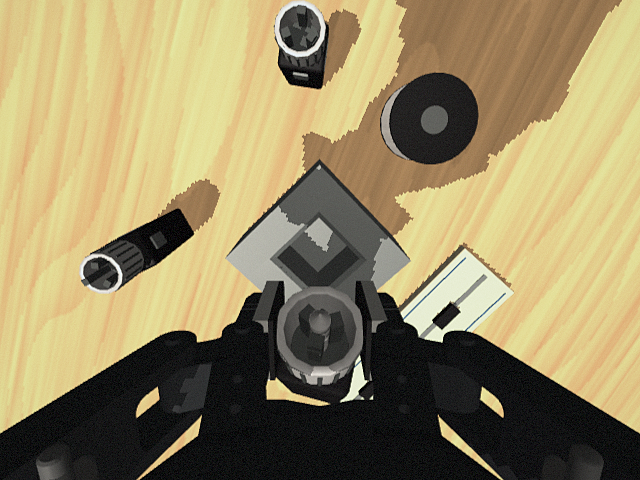

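About 45° now, at 4 N and still well held. Next I'll take the arc to about 75°.

{"method": "drive_tool", "body": {"plan": [[0.007,-0.001,0.006,0,0.01],[0.014,-0.002,0.013,0,0.01],[0.02,-0.002,0.021,0,0.01],[0.026,-0.002,0.03,0,0.01],[0.032,-0.002,0.039,0,0.01]]}}

```text
time_s: 14.52
eef_pos: [0.4715, 0.0768, 0.0723]
ee_rot: [179.9, 0.2, 110.8]
contact_force: [0.9, -0.4, 4.2]
gripper_width: 0.0299
```

```bash
python3 -c "
from h import *
to(.4844,.0422,.057,110.5)
cv2.imwrite('pics/s18.png',robot.grab_frame('side'))
cv2.imwrite('pics/w18.png',robot.grab_frame('wrist'))
crop('pics/s18.png','pics/s18c.png',260,190,460,340,4)
"
```

```text
shift [-0.0368 -0.0003  0.0154] turn 0.005 tcp [0.4715 0.0768 0.0723] rot [179.93   0.2  110.78] q [  0.5  20.4 -33.3  36.2  -0.2  69.7] F [ 0.9 -0.4  4.2] T [-0.64 -0.26  0.02] w 0.0299 t 14.525
```

View pics/s18c.png

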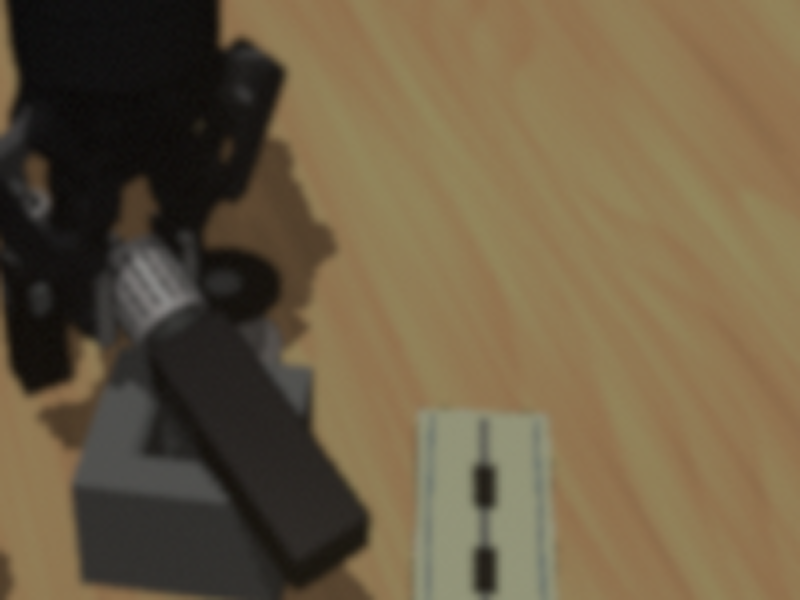

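View pics/w18.png

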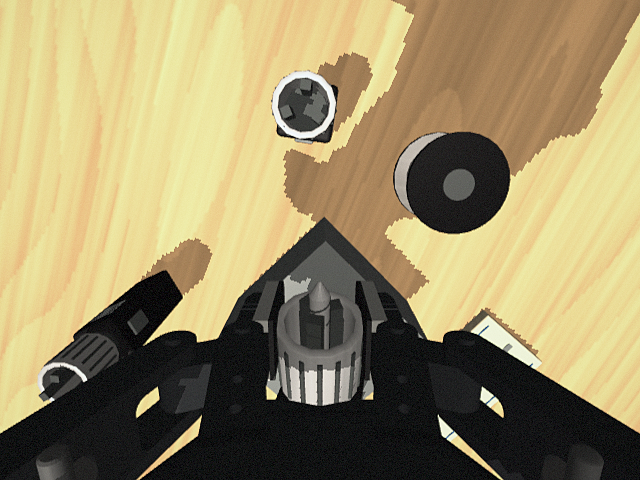

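About 75° now. The last bit down will bring it to about 83°, with the fingertips staying above the holder.

{"method": "drive_tool", "body": {"plan": [[0.002,0,0.005,0,0.01],[0.003,0,0.009,0,0.01],[0.004,0,0.013,0,0.01],[0.004,0,0.013,0,0.01],[0.004,0,0.013,0,0.01]]}}

```text
time_s: 15.25
eef_pos: [0.4691, 0.081, 0.0588]
ee_rot: [-180.0, 0.1, 110.8]
contact_force: [-0.6, 2.0, 5.6]
gripper_width: 0.0302
```

{"method": "drive_tool", "body": {"plan": [[0,0,-0.02,0,0.01],[0,0,-0.05,0,0.01],[0,0,-0.08,0,0.01],[0,0,-0.11,0,0.01],[0,0,-0.13,0,0.01]]}}

```text
time_s: 15.88
eef_pos: [0.4681, 0.0817, 0.189]
ee_rot: [-179.9, -0.0, 110.8]
contact_force: [-0.2, -0.5, -3.9]
gripper_width: 0.0299
```

```bash
python3 -c "
from h import *
to(.4844,.0422,.2,110.5)
cv2.imwrite('pics/s19.png',robot.grab_frame('side'))
cv2.imwrite('pics/w19.png',robot.grab_frame('wrist'))
crop('pics/s19.png','pics/s19c.png',230,130,430,280,4)
"
```

```text
shift [-0.0427  0.0011 -0.0111] turn 0.006 tcp [0.4681 0.0817 0.189 ] rot [-1.7991e+02 -4.0000e-02  1.1082e+02] q [  1.   12.3 -24.5  53.2   0.   70.2] F [-0.2 -0.5 -3.9] T [ 0.19  0.01 -0.02] w 0.0299 t 15.875
```

View pics/s19c.png

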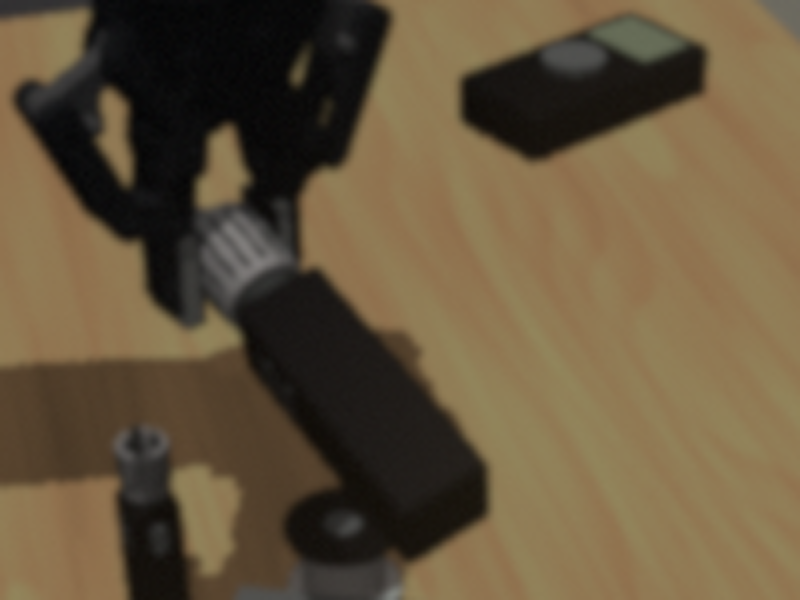

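View pics/w19.png

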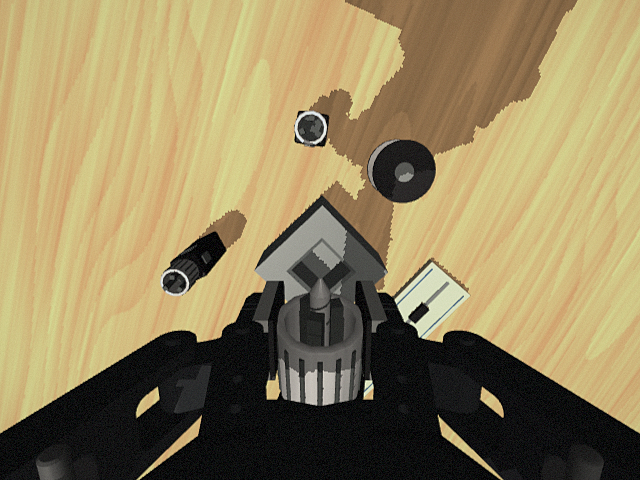

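```bash
python3 -c "
from h import *
s=robot.observe();R=Ro.from_euler('xyz',s['ee_rot'],degrees=True).as_matrix()
G=s['eef_pos']+np.array([0,0,.024]);i=R[:,0]
for th in (60,70,80,90,100):
  t=np.radians(th);u=i*np.sin(t)+np.array([0,0,1])*np.cos(t)
  print(th,'tail side',((proj('side',G-.125*u)-[230,130])*4).round(),'bodytop',((proj('side',G-.025*u)-[230,130])*4).round(),'tip wrist',proj('wrist',G+.035*u).round(),'z',(G-.125*u)[2].round(3))
"
```

```text
60 tail side [412. 563.] bodytop [263. 325.] tip wrist [319. 253.] z 0.151
70 tail side [428. 532.] bodytop [266. 318.] tip wrist [319. 241.] z 0.171
80 tail side [439. 490.] bodytop [267. 309.] tip wrist [319. 232.] z 0.192
90 tail side [443. 438.] bodytop [267. 299.] tip wrist [319. 226.] z 0.214
100 tail side [439. 378.] bodytop [265. 288.] tip wrist [319. 224.] z 0.236
```

```bash
python3 -c "
from h import *
print(robot.observe()['time_s'],robot.observe()['eef_pos'])
cv2.imwrite('pics/s20.png',robot.grab_frame('side'))
cv2.imwrite('pics/w20.png',robot.grab_frame('wrist'))
cv2.imwrite('pics/t20.png',robot.grab_frame('top'))
crop('pics/s20.png','pics/s20c.png',270,160,370,280,6)
for a in ('18','19','20'): crop('pics/w%s.png'%a,'pics/w%sc.png'%a,250,260,390,420,3)
im=np.hstack([cv2.imread('pics/w%sc.png'%a)[:,:260*2-200] for a in ('18','20')]);cv2.imwrite('pics/wcmp.png',im)
"
```

```text
15.975 [0.46950603 0.08164327 0.18972675]
```

View pics/s20c.png

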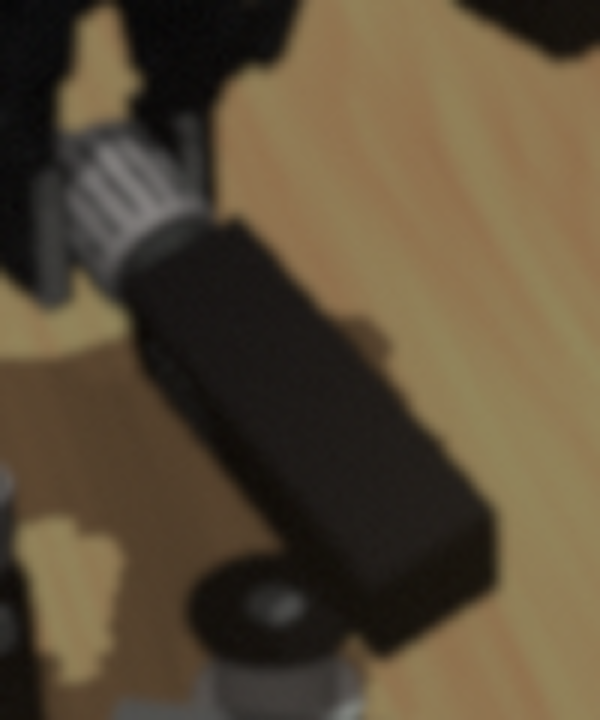

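View pics/wcmp.png

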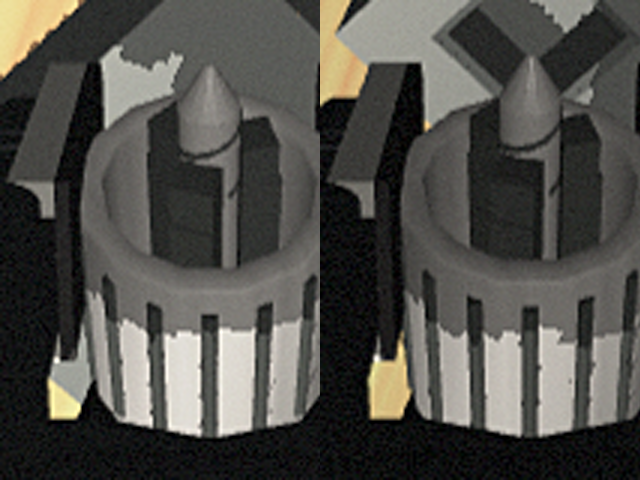

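```bash
cat > fit.py <<'E'
from h import *
from scipy.optimize import least_squares
def fit(pts,i,G0,cam='side',th0=75):
    z=np.array([0,0,1.]);lat=np.cross(z,i)
    def f(p,full=False):
        G=p[:3];t,r=p[3],p[4]
        u=i*np.sin(t)+z*np.cos(t); n=-i*np.cos(t)+z*np.sin(t)
        n2=n*np.cos(r)+lat*np.sin(r); l2=-n*np.sin(r)+lat*np.cos(r)
        T=G-.125*u
        P=[T+(.1*a)*u+.017*(b*n2+c*l2) for a,b,c in KEY]
        return np.concatenate([proj(cam,x)-q for x,q in zip(P,pts)]+[200*(G-G0)*0.5])
    best=None
    for r0 in (-.6,-.2,.2,.6):
        s=least_squares(f,np.r_[G0,np.radians(th0),r0])
        if best is None or s.cost<best.cost:best=s
    print('theta',np.degrees(best.x[3]).round(1),'roll',np.degrees(best.x[4]).round(1),'G-G0',(best.x[:3]-G0).round(4),'cost',best.cost.round(2));return best
E
cat >> fit.py <<'E'
# side cam at -y looks +y; upper face edge: right side (toward +x) vs left
KEY=[(1,1,-1),(1,1,1),(0,1,-1),(0,1,1),(0,-1,-1),(0,-1,1)]
E
python3 - <<'E'
import fit; from fit import *
s=robot.observe();R=Ro.from_euler('xyz',s['ee_rot'],degrees=True).as_matrix()
P=np.array([(237,220),(130,290),(493,515),(370,590),(495,580),(383,657)])/6+[270,160]
for k in (fit.KEY,[(a,b,-c) for a,b,c in fit.KEY]):
    fit.KEY=k
    b=fit.fit(P,R[:,0],s['eef_pos']+[0,0,.024])
E
```

```text
Traceback (most recent call last):
AttributeError: 'function' object has no attribute 'KEY'
```

```bash
python3 - <<'E'
import fit as FM
from h import *
s=robot.observe();R=Ro.from_euler('xyz',s['ee_rot'],degrees=True).as_matrix()
P=np.array([(237,220),(130,290),(493,515),(370,590),(495,580),(383,657)])/6+[270,160]
K=FM.KEY
for k in (K,[(a,b,-c) for a,b,c in K]):
    FM.KEY=k
    b=FM.fit(P,R[:,0],s['eef_pos']+[0,0,.024])
E
```

```text
theta 73.7 roll 16.5 G-G0 [ 0.0124  0.0157 -0.0095] cost 5.93Traceback (most recent call last):
  File "<stdin>", line 8, in <module>
  File "fit.py", line 14, in fit
    s=least_squares(f,np.r_[G0,np.radians(th0),r0])
    return func(*args, **kwargs)
    result = trf(vector_fun.fun, vector_fun.jac, x0, f0, J0, lb, ub, ftol, xtol,
                 gtol, max_nfev, x_scale, loss_function, tr_solver,
                 tr_options.copy(), verbose, callback=callback_wrapped)
    return trf_no_bounds(
        fun, jac, x0, f0, J0, ftol, xtol, gtol, max_nfev, x_scale,
        loss_function, tr_solver, tr_options, verbose, callback=callback)
    J = jac(x)
    self._update_jac()
    ~~~~~~~~~~~~~~~~^^
    self.J = self.jac_wrapped(xp_copy(self.x), f0=self.f)
             ~~~~~~~~~~~~~~~~^^^^^^^^^^^^^^^^^^^^^^^^^^^^
    J, dct = approx_derivative(
             ~~~~~~~~~~~~~~~~~^
        self.fun,
        ^^^^^^^^^
    ...<2 lines>...
        **self.finite_diff_options,
        ^^^^^^^^^^^^^^^^^^^^^^^^^^^
    )
    ^
    J, _nfev = _dense_difference(fun_wrapped, x0, f0, h,
               ~~~~~~~
[... 218 characters left out ...]
val - f0 for f_eval in f_evals]
                                    ^^^^^^^
    f = np.atleast_1d(self.fun(x, *self.args, **self.kwargs))
                      ~~~~~~~~^^^^^^^^^^^^^^^^^^^^^^^^^^^^^^
    return np.atleast_1d(self.fun(x))
                         ~~~~~~~~^^^
    return self.f(x, *self.args, **self.kwargs)
           ~~~~~~^^^^^^^^^^^^^^^^^^^^^^^^^^^^^^
  File "fit.py", line 11, in f
    return np.concatenate([proj(cam,x)-q for x,q in zip(P,pts)]+[200*(G-G0)*0.5])
                           ~~~~^^^^^^^
  File "h.py", line 9, in proj
    c=robot.camera_model(n);p=c["mtx"]@(c["R"]@np.asarray(X,float)+c["t"]);return p[:2]/p[2]
ValueError: time passes only in moves, steps and waits
```

```bash
python3 - <<'E'
from h import *
from scipy.optimize import least_squares
s=robot.observe();R=Ro.from_euler('xyz',s['ee_rot'],degrees=True).as_matrix()
c=robot.camera_model('wrist');M=c['R']@R;cam=R.T@(-c['R'].T@c['t']-s['eef_pos']);K=c['mtx']
def v(p):
    q=K@(M@(p-cam));return q[1]/q[2]
def pts(p):
    gx,gz,t=p; G=np.array([gx,0,gz]);u=np.array([np.sin(t),0,-np.cos(t)]);n=np.array([-np.cos(t),0,-np.sin(t)])
    return np.array([v(G+.035*u),v(G+.017*u+.016*n),v(G-.017*u+.016*n),v(G+.017*u-.016*n)])
obs=np.array([279,352,405,291])
for o in (obs,obs+[0,-4,0,0],obs+[0,4,0,0],obs+[0,0,0,3]):
    r=least_squares(lambda p:pts(p)-o,[0,-.024,1.3]);print(np.degrees(r.x[2]).round(1),r.x[:2].round(4),r.fun.round(1))
E
```

```text
71.9 [-0.0169 -0.0206] [ 2.2 -1.8  1.2 -1.8]
74.2 [-0.0185 -0.018 ] [ 1.  -0.8  0.5 -0.8]
69.7 [-0.0154 -0.0232] [ 3.5 -2.8  2.  -2.8]
73.6 [-0.0191 -0.0181] [ 3.2 -2.5  1.7 -2.5]
```

Both fits put the tilt at about 72–74°. That is within tolerance but I want more margin, and the views disagree on where the sleeve sits in the pads. I'll turn the tool so the side camera sees the drill broadside.

{"method": "drive_tool", "body": {"plan": [[-0.01,0,-0.005,-0.18,0.01],[-0.02,0,-0.01,-0.36,0.01],[-0.03,0,-0.01,-0.54,0.01],[-0.03,0,-0.01,-0.72,0.01],[-0.03,0,-0.01,-0.9,0.01]]}}

```text
time_s: 16.75
eef_pos: [0.4772, 0.0533, 0.1954]
ee_rot: [-179.9, -0.3, 162.7]
contact_force: [-0.3, -0.8, -3.4]
gripper_width: 0.03
```

```bash
python3 -c "
from h import *
to(.4844,.0422,.2,166)
cv2.imwrite('pics/s21.png',robot.grab_frame('side'))
crop('pics/s21.png','pics/s21c.png',250,130,410,250,5)
s=robot.observe();R=Ro.from_euler('xyz',s['ee_rot'],degrees=True).as_matrix()
for p in ((0,0,-.024),(0,0,0),(0,0,-.005),(.05,0,-.024),(-.05,0,-.024),(-.1,0,-.024)): print(p,((proj('side',s['eef_pos']+R@np.array(p))-[250,130])*5).round())
"
```

```text
shift [-0.0102 -0.0084 -0.0046] turn -0.058 tcp [0.4772 0.0533 0.1954] rot [-179.86   -0.34  162.71] q [ -2.4  12.7 -23.   54.6  -0.   14.9] F [-0.3 -0.8 -3.4] T [ 0.11  0.23 -0.05] w 0.03 t 16.75
(0, 0, -0.024) [232. 366.]
(0, 0, 0) [236. 439.]
(0, 0, -0.005) [235. 424.]
(0.05, 0, -0.024) [ 50. 364.]
(-0.05, 0, -0.024) [416. 368.]
(-0.1, 0, -0.024) [601. 370.]
```

View pics/s21c.png

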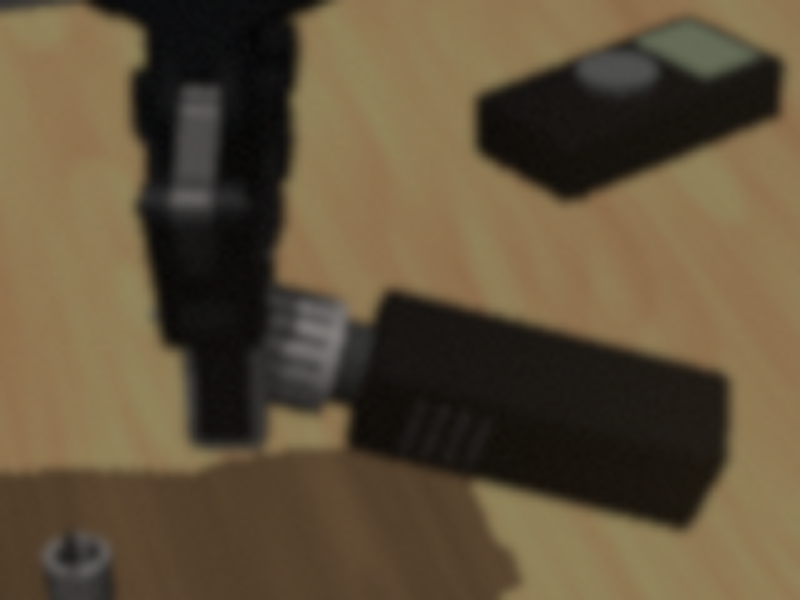

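In broadside view the drill lies with its tail about 14° below level. The sleeve's rear end is at crop (335,355) and the finger centre at x≈228, so the sleeve has slid about 12 mm through the pads but is firmly held. I'll raise it for height margin, let it settle and check for creep.

{"method": "drive_tool", "body": {"plan": [[0,0,-0.012,0,0.0],[0,0,-0.024,0,0.0],[0,0,-0.036,0,0.0],[0,0,-0.045,0,0.0],[0,0,-0.045,0,0.0]]}}

```text
time_s: 17.42
eef_pos: [0.4782, 0.0535, 0.2415]
ee_rot: [-179.9, -0.2, 162.9]
contact_force: [0.6, -0.5, -3.7]
gripper_width: 0.0299
```

```bash
python3 -c "
from h import *
to(.4844,.0422,.2,166)
cv2.imwrite('pics/s22.png',robot.grab_frame('side'))
"
```

```text
shift [-0.0094 -0.0089  0.0415] turn -0.054 tcp [0.4782 0.0535 0.2415] rot [-179.91   -0.22  162.91] q [ -2.4  10.7 -18.5  61.   -0.   14.7] F [ 0.6 -0.5 -3.7] T [ 0.08  0.21 -0.01] w 0.0299 t 17.425
```

{"method": "drive_tool", "body": {"plan": [[0,0,0,0,0.0],[0,0,0,0,0.0],[0,0,0,0,0.0],[0,0,0,0,0.0],[0,0,0,0,0.0]]}}

```text
time_s: 18.1
eef_pos: [0.4777, 0.0535, 0.2408]
ee_rot: [-179.9, -0.3, 162.9]
contact_force: [0.6, 0.4, -3.5]
gripper_width: 0.0295
```

{"method": "drive_tool", "body": {"plan": [[0,0,0,0,0.0],[0,0,0,0,0.0],[0,0,0,0,0.0],[0,0,0,0,0.0],[0,0,0,0,0.0]]}}

```text
time_s: 18.73
eef_pos: [0.4777, 0.0535, 0.2408]
ee_rot: [-179.9, -0.3, 162.9]
contact_force: [0.5, -0.6, -3.0]
gripper_width: 0.0297
```

```bash
python3 -c "
from h import *
to(.4844,.0422,.2,166)
cv2.imwrite('pics/s23.png',robot.grab_frame('side'))
cv2.imwrite('pics/w23.png',robot.grab_frame('wrist'))
crop('pics/w23.png','pics/w23c.png',250,260,390,420,4)
for a in '22','23': crop('pics/s%s.png'%a,'pics/s%sc.png'%a,260,80,410,200,5)
a,b=cv2.imread('pics/s22c.png'),cv2.imread('pics/s23c.png')
cv2.imwrite('pics/cmp.png',cv2.resize(np.vstack([a,b]),None,fx=.5,fy=.5) if 0 else b)
d=cv2.absdiff(cv2.imread('pics/s22.png'),cv2.imread('pics/s23.png'));print('maxdiff',d.max(),(d.max(2)>25).sum())
"
```

```text
shift [-0.0099 -0.0087  0.0408] turn -0.054 tcp [0.4777 0.0535 0.2408] rot [-179.89   -0.29  162.92] q [ -2.4  10.8 -18.5  61.   -0.   14.7] F [ 0.5 -0.6 -3. ] T [0.03 0.17 0.01] w 0.0297 t 18.725
maxdiff 34 61
```

View pics/cmp.png

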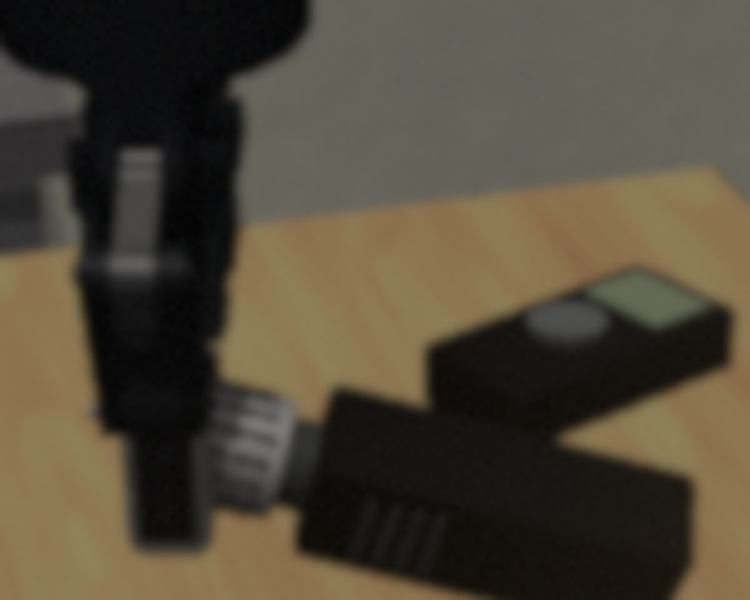

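View pics/w23c.png

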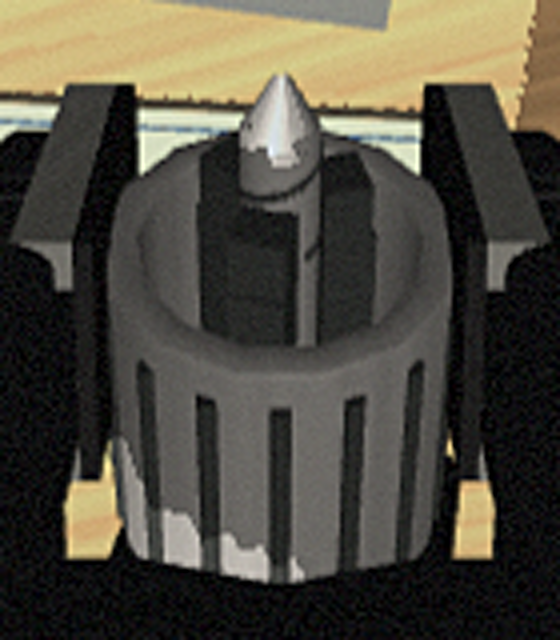

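The pose is stable: side frames 1.3 s apart are almost identical. The tilt is about 73–74° from vertical by three estimates, and everything is above about 0.2 m. The wrist view shows the bit straight and central with the jaws on it. Before handing in, one look at the bystanders in the last side frame.

View pics/s23.png

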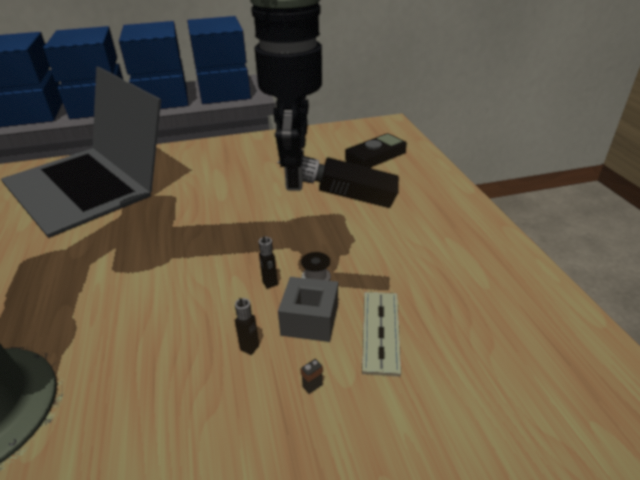

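The battery (312,375), spool (316,265) and breadboard (381,332) are all where they started, and the drill is held high and nearly level. Handing in.

```bash
python3 -c "
from h import *
print(robot.sign_off())"
```

```text
the job is handed in; nothing more can be done
None
```

I tightened the chuck in the holder, drew the drill out, tipped it onto its side and handed in at about 19 s while holding it still. No verdict was reported.

- **Tightening:** I turned the sleeve about 1.5 rad clockwise until the torque jumped to 1.8 N·m. I then backed the wrist off to 0.25 N·m before lifting.
- **Tipping over:** The moves cannot tilt the tool, so I levered the body against the holder's top corner with a push of about 4–6 N, letting the sleeve pivot in the pads.

**Last checks**
- **Level:** The drill's axis was about 73–74° from vertical (three picture estimates, 72–76°), so the tail hangs about 16° below level. That is inside the 25° limit, but not exactly level.
- **Height and stillness:** By calculation, the whole drill is above about 0.2 m. Side frames taken 1.3 s apart were practically the same.
- **Bit:** It looks straight and central with the jaws on it. I could not measure the jaw forces, and I felt no stiffness at 1.2 rad, only at about 1.5.
- **Bystanders:** The battery, spool and breadboard look unmoved.

**What disagreed**
- **Fingertips:** They appeared about 30 mm short of the stated position, so I gripped lower, going by the pictures.
- **Grip:** The sleeve slid about 12 mm through the pads while tipping, so it is held toward its front end.

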